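# Chart board onto the bedside-rail trolley, trolley to its click stop

### The job

First lift the chart-board hanger off its little stand, hook it over the bar of the rail trolley while the trolley is still away from its stop, and let the board go so that it hangs there freely. Then grip the trolley by its upright fin and slide it along the rail until its ball clicks into the notch of the index clip, with the board still hanging on its bar. Finish holding: keep the fin gripped with the ball sitting centred in the notch, and leave the other things on the table where they are.

Things in the scene. Friction and masses are not known exactly. Their poses are not given: they have to be found in the camera images.
- hanger: Loose chart-board hanger, 105 to 225 g, starts hung on the stand: a white board under a steel inverted-U hook with a grey finger tab on top. Origin: middle of the underside of the hook's crown (6 mm thick), which rests on the rod; z up, y along the rod. Hook 24 mm wide in y; its slot, open downward, is 18 mm wide in x, centred on the origin. Either way round will do. Hangs nearly upright.
- hanger_tab (a point): Centre of the hanger's finger tab: 14 mm in x, 30 mm in y, 45 mm tall, 28.5 mm above the hanger's origin; axes as the hanger's. Grip from above, fingers closing along y.
- hanger_board (a point): Centre of the board, 90 mm wide in y, 80 tall, 4 thick, 70 mm below and 11 mm to -x of the hanger's origin; the hook's front leg runs into its top. The hook's rear leg (x = 9 to 19 mm) ends 25 mm below the hanger's origin.
- stand: The fixed stand: a round steel rod of 10 mm diameter along its y, 150 mm long, axis 170 mm above the table, on two end posts. Origin on the table below the middle of the rod.
- track: Fixed bench rail along its own y: aluminium bar 540 mm long, 10 mm thick, top 165 mm above the table, on white end posts (168 tall) at y = +-275 mm. Origin on the table under the middle; x points away from the robot. The trolley travels from y = -180 to +180 mm; it starts near the -y end and the index clip is always on its +y side.
- trolley: Trolley captive on the rail, sliding only along the rail's y (about 1 N of drag; stays where left). Grey block 44 x 70 mm, top 26 mm above the origin, an upright black fin on it, and on its robot side (-x) a bracket with the hanging bar. Origin mid-trolley at the rail's top face, 165 mm above the table; axes as the track's. A 12 mm spring ball in its +x cheek runs along the rail's far face.
- trolley_grip (a point): Where to grip the trolley's fin, on its middle, 55 mm above the trolley's origin. The fin is 16 mm thick in y (along the rail), 30 mm in x; it stands up from 26 mm to 73 mm above the trolley's origin. Fingers close along y.
- trolley_bar (a point): Centre of the trolley's hanging bar: a round steel bar of 10 mm diameter along y, 75 mm to the robot's side (-x) of the trolley's origin, 170 mm above the table, 96 mm free between two arms that reach no more than 7 mm above its axis.
- trolley_ball (a point): Point on the trolley level with its spring ball, for lining up with the index clip: the ball is in the notch when this point and the clip's origin are at the same y along the rail.
- index_clip: Steel clip fixed on the rail's far (+x) face; origin at the notch, axes as the track's. The notch lies between two round upright bumps at y = +-7 mm. A 56 mm wide lip below sticks out away from the robot, with a rib in line with the notch. From -y the ball meets the first bump 15 mm before the notch (5 to 7 N), tops it at 7 mm, then drops in (about 6 N pushes it out). A trolley let go within 5 mm of the notch is centred by it.
- jar: Bystander, loose: small closed plastic jar, 44 mm across, 55 tall (mm); leave it alone. Origin at its lower side.
- tape: Bystander, loose: roll of tape lying flat, 64 mm across, 25 tall (mm); leave it alone. Origin at its lower side.
- gauze: Bystander, loose: white gauze roll lying down, 44 mm across, 80 long (mm); leave it alone. Origin at its lower side.
- scissors: Bystander, loose: steel scissors lying flat, 6 mm thick, about 140 long (mm); leave it alone. Origin at its lower side.
Not all that is in view belongs to the job. Leave any red look-alike of the hanger alone.

How it is judged (in metres and radians):
On the way:
1. the board hangs on the trolley's bar, let go, with the trolley still at least 25 mm short of its stop (x of hanger in the frame of trolley_bar between -0.01 and 0.01 m and y of hanger in the frame of trolley_bar between -0.045 and 0.045 m and z of hanger in the frame of trolley_bar between 0 and 0.01 m and angle between hanger's own z axis and vertical below 0.3 rad and contact force between the fingers and hanger below 0.05 N and contact force between hanger and stand below 0.05 N and y of trolley_ball in the frame of index_clip below -0.025 m), for 0.3 s.
At the end, for the whole second after the job is handed in: The trolley's ball sits in the clip's notch (within 3 mm along the rail) and the trolley is still, the fingers grip the trolley with more than 12 N, and the hanger hangs from the trolley's bar (hook over the bar, upright within 0.3 rad, nearly still, not touched by the fingers) (x of hanger in the frame of trolley_bar between -0.01 and 0.01 m and y of hanger in the frame of trolley_bar between -0.045 and 0.045 m and z of hanger in the frame of trolley_bar between 0 and 0.01 m and angle between hanger's own z axis and vertical below 0.3 rad and contact force between the fingers and hanger below 0.05 N and contact force between hanger and stand below 0.05 N and y of trolley_ball in the frame of index_clip between -0.003 and 0.003 m and linear speed of trolley below 0.01 m/s and linear speed of hanger below 0.08 m/s and contact force between the fingers and trolley above 12 N); the arm keeps its last pose, push and grip.
It fails at once if a bystander is shifted by more than 30 mm (distance of any of jar, tape, gauze, scissors from where it was at the start of the episode above 0.03 m).
It also fails if it takes over 69 s, if anything falls off the work surface, if the arm or the gripper's body presses on something with over 40 N, if the wrist force passes 120 N, or if a joint passes its speed limit or range.

### The arm

A 7-joint arm with a two-finger parallel gripper is mounted at the origin on the work surface. World frame = base frame: x ahead of the robot, y to its left, z up, the work surface at z = 0. Lengths are in m, angles in degrees, forces in N, time in s.
With the tool pointing down it reaches from about 0.4 to 0.925 m from the base axis. Payload 5.6 kg.
Tool frame: the origin (TCP) lies between the finger pads; the fingertips stand 8 mm ahead of it and the grasp point (between the pads) lies 11 mm behind it; z points along the fingers, y is the direction in which the jaws open and shut (so a half turn about z gives the same grasp; the last joint's range is limited). The gripper opens to 85 mm and grips with 20 to 120 N. Pads are 22 mm wide; open, the fingers measure 114 mm over their backs; the gripper's body (76 mm by 85 mm) begins 54 mm behind the grasp point. The pads swing forward as they close: fully open they stand 13 mm farther back than shut.
Start: joints at [-73.797, 26.786, -0.665, 91.828, 0.344, 61.387, -3.226], TCP at [0.208, 0.616, 0.239] pointing down, gripper open.
Joint ranges: [-144.91, 144.91], [-17.63, 115.5], [-89.93, 88.59], [15.96, 139.68], [-74.01, 254.01], [8.47, 105.57], [-167.45, 167.45]. Speed limits (degrees/s): [147.25, 147.25, 180, 180, 180, 180, 180].

### API

Orientations are given as [roll, pitch, yaw] about the fixed x, y, z axes, in that order (R = Rz(yaw) Ry(pitch) Rx(roll)).
In Python, from bench import env, eyes, ticket gives the robot as it stands. The module is installed in compiled form; this text tells all that it offers.
- The arm moves only by the shell command python3 -m jog 'ROWS' [OPENING] [FORCE]. ROWS is JSON, a list of rows, each a list of 6 numbers: the shift along the tool's x, y, z scaled (see below), then the turn, a rotation vector about the tool's x, y, z scaled (see below). In form: [[dx, dy, dz, rx, ry, rz], ...]. A call has 1 to 10 rows; each row is the pose to reach, as a shift and turn from the pose measured when the call began, along the tool's axes at that moment; what a row does not reach only later rows make up. The controller multiplies each number of a shift by 0.15 m and each number of a turn by 60 degrees. A row lasts 1/12 s, in which the tool goes at most 41.7 mm and 7.16 degrees, less where a joint would pass 70% of its speed; a pose out of reach is approached as far as the arm can. A call with a number of a shift or a turn outside -1 to 1 is refused whole. A call with a gripper value outside its range is refused whole. OPENING is the opening, from 0 (shut) to 1 (fully open), set as the call begins (- or left out, the last holds). The fingers move at their own pace and stop on an object; FORCE is the grip in N (left out, the last holds). Time passes only in rows, so rows that repeat a pose let the fingers close. It gives the time, the measured TCP pose, the force and the opening at its end, in the units of the state.
- env.sense(): the state, without advancing time (a new reading comes with each control period).
- eyes.camera(name): name is "scene" or "top"; returns (picture, depth): 420x560x3 uint8, red, green, blue; 420x560 float32, m along the optical axis (not along the pixel's ray), 0 where there is no reading.
- eyes.camera_model(name): a dict with "intrinsics" (3x3 intrinsics, pixels), "distortion" ([k1, k2, p1, p2, k3] as OpenCV has them; the pictures are not rectified), "R" (3x3) and "t" (3): a world point X has camera coordinates R X + t. Camera axes: x right, y down, z forward; pixel columns grow to the right and rows downward; lengths in m; the calibration is good to about 2 mm. A picture is of the moment at which its call begins. camera_model takes no time and is no camera call.
- ticket.finish_job(): hands the job in, once; it reports no verdict.
The state is a dict: "clock": time; "joint_positions": joint angles; "dq": joint speeds; "joint_efforts": joint torques, N m; "tcp_pos": TCP position; "tcp_rot": TCP orientation; "wrist_force": force on the tool from outside, world axes, zero at the start; "wrist_torque": the same for the moment, N m; "opening": finger opening in m.
Only numpy, scipy, OpenCV 4.12 (cv2) and the standard library are available. Lean on these libraries where they do the work, as an engineer would, in place of code of your own. Each camera call takes 0.05 s, during which the arm holds its last target.

## Working session

There is one attempt and no reset: what is moved stays moved. The work goes in short steps, Python scripts to look and compute and a shell command to move; the robot and the scene stay as the last step left them, time stands still between calls to the robot, and variables do not carry over. Pictures are saved under pics/ and viewed, and the job is handed in when it is done.

```bash
mkdir -p pics
cat > h.py <<'E'
import numpy as np, cv2
from bench import env, eyes, ticket
def snap(n):
    p,d=eyes.camera(n); np.savez('last_%s.npz'%n,p=p,d=d); return p,d
def save(n,p): cv2.imwrite('pics/'+n,p[:,:,::-1])
def world(n,d):
    m=eyes.camera_model(n);K=np.array(m['intrinsics']);D=np.array(m['distortion']);R=np.array(m['R']);t=np.array(m['t'])
    h,w=d.shape;u,v=np.meshgrid(np.arange(w),np.arange(h))
    q=cv2.undistortPoints(np.stack([u,v],-1).reshape(-1,1,2).astype(float),K,D).reshape(h,w,2)
    c=np.dstack([q[...,0]*d,q[...,1]*d,d]); X=(c-t)@R; X[d<=0]=np.nan; return X
E
python3 - <<'E'
from h import *
print(env.sense())
for n in('scene','top'):
    p,d=snap(n); save(n+'0.png',p); m=eyes.camera_model(n); print(n,m['intrinsics'],m['R'],m['t'])
E
```

```text
{'clock': 0.0, 'joint_positions': array([-73.79777131,  26.83424149,  -0.6655096 ,  91.88426401,
         0.3436103 ,  61.38519925,  -3.22670796]), 'dq': array([-0.03100461,  0.02730681, -0.00999486,  0.02977844,  0.08175111,
       -0.1027017 ,  0.00412033]), 'joint_efforts': array([-2.04015878e-04, -5.32398248e+01,  2.15897622e-02, -2.51295626e+01,
        1.14573361e-02,  7.91808794e-03,  1.12446176e-05]), 'tcp_pos': array([0.20790865, 0.6152557 , 0.23833408]), 'tcp_rot': array([-1.79898498e+02,  6.65937528e-03,  1.61330017e+02]), 'wrist_force': array([ 0.25115701,  0.24403827, -0.68244371]), 'wrist_torque': array([-9.05123492e-05,  6.73819147e-02,  6.97095597e-03]), 'opening': 0.08533960837525985}
scene [[445.31149784   0.         279.95718682]
 [  0.         445.31149784 207.65044726]
 [  0.           0.           1.        ]] [[-0.53191273  0.84656665 -0.01984326]
 [ 0.5974686   0.35858795 -0.71724888]
 [-0.60008343 -0.39336953 -0.69653449]] [ 0.2189079  -0.21918106  1.61193051]
top [[400.30127025   0.         277.99020472]
 [  0.         400.30127025 207.60284643]
 [  0.           0.           1.        ]] [[-0.02703585 -0.99962942  0.00317588]
 [-0.97778462  0.02578415 -0.20802021]
 [ 0.20786123 -0.00872933 -0.97811937]] [0.07799714 0.5117553  0.93579968]
```

View pics/scene0.png

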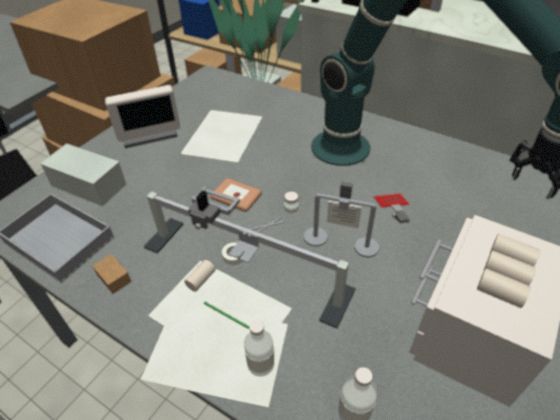

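View pics/top0.png

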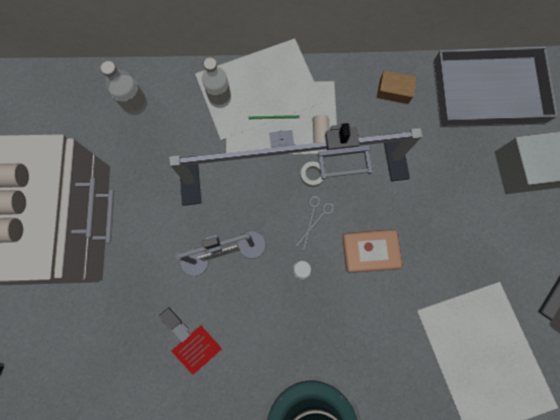

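The scene picture shows the stand with the hanger at about (345,205) and its grey tab at (346,190). The trolley with its black fin is at (203,203), and the clip lip is near (243,250). In the top picture the hanger tab is at (211,242), the fin at (345,132) and the clip at (282,139). The red look-alike lies flat at (195,348) and I'll leave it alone.

Run:
```python
from h import *
p=np.load('last_top.npz');t=p['p'];X=world('top',p['d'])
s=np.load('last_scene.npz');sp=s['p'];Y=world('scene',s['d'])
a=cv2.resize(t[215:285,165:285],None,fx=6,fy=6,interpolation=cv2.INTER_CUBIC)
b=cv2.resize(t[110:215,160:440],None,fx=2.8,fy=2.8,interpolation=cv2.INTER_CUBIC)
save('top_st.png',a);save('top_tr.png',b)
save('sc_st.png',cv2.resize(sp[175:265,290:390],None,fx=6,fy=6,interpolation=cv2.INTER_CUBIC))
save('sc_tr.png',cv2.resize(sp[180:330,140:360],None,fx=3.5,fy=3.5,interpolation=cv2.INTER_CUBIC))
for uv in [(211,241),(212,243),(250,238),(182,257),(345,128),(347,135),(340,140),(175,160),(416,133),(282,137)]:
    print(uv,X[uv[1],uv[0]].round(4))
for uv in [(346,188),(346,195),(203,200),(345,265)]: print(uv,Y[uv[1],uv[0]].round(4))
```

```text
(211, 241) [0.4124 0.201  0.227 ]
(212, 243) [0.4084 0.1991 0.2263]
(250, 238) [0.4277 0.1287 0.1434]
(182, 257) [0.3886 0.2734 0.1592]
(345, 128) [ 0.6403 -0.0783  0.2385]
(347, 135) [ 0.6269 -0.0826  0.2329]
(340, 140) [ 0.6321 -0.0745  0.1926]
(175, 160) [0.6048 0.2925 0.1653]
(416, 133) [ 0.6531 -0.2509  0.1688]
(282, 137) [0.6675 0.0509 0.1306]
(346, 188) [0.4201 0.2082 0.2178]
(346, 195) [0.4188 0.2098 0.1935]
(203, 200) [ 0.6469 -0.0711  0.224 ]
(345, 265) [0.6082 0.3022 0.1703]
```

View pics/top_st.png

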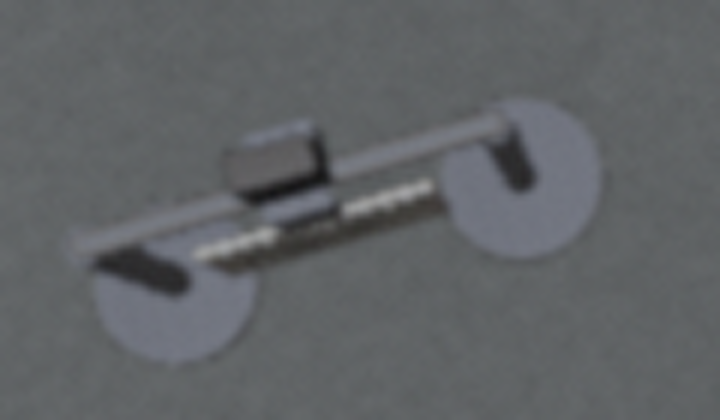

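View pics/top_tr.png

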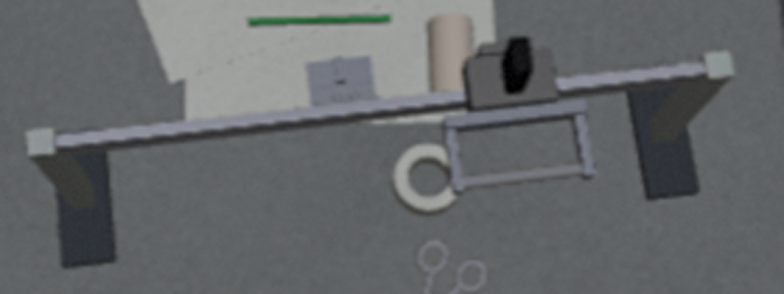

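View pics/sc_st.png

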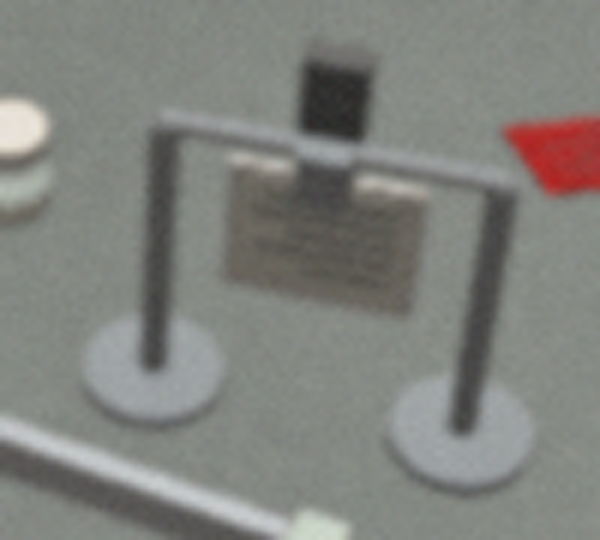

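View pics/sc_tr.png

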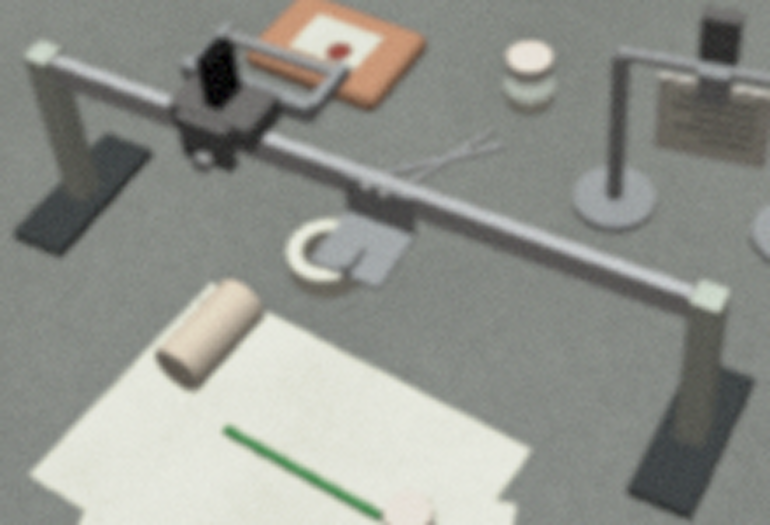

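```bash
cat >> h.py <<'E'
def ray(n,uv,z):
    m=eyes.camera_model(n);K=np.array(m['intrinsics']);D=np.array(m['distortion']);R=np.array(m['R']);t=np.array(m['t'])
    q=cv2.undistortPoints(np.array(uv,float).reshape(-1,1,2),K,D).reshape(-1,2)
    dirs=np.c_[q,np.ones(len(q))]@R; o=-R.T@t
    return o+dirs*((z-o[2])/dirs[:,2])[:,None]
def yaw_of(a): return np.degrees(np.arctan2(-a[0],a[1]))
E
python3 - <<'E'
from h import *
p=np.load('last_top.npz');t=p['p'];X=world('top',p['d'])
s=np.load('last_scene.npz');sp=s['p'];Y=world('scene',s['d'])
P=ray('top',[(174.6,160),(416.1,133.2)],.168);a=P[0]-P[1];print('posts top',P.round(4),np.linalg.norm(a),yaw_of(a))
Q=ray('scene',[(141+712/3.5-1,180+295/3.5),(140+43/3.5,180+53/3.5)],.168);b=Q[0]-Q[1];print('posts sc',Q.round(4),np.linalg.norm(b),yaw_of(b))
for name,P_ in (('top',[(177.5,255.8),(249.2,235)]),):
    r=ray(name,P_,.172);a2=r[0]-r[1];print('rod',r.round(4),np.linalg.norm(a2),yaw_of(a2),r.mean(0))
r=ray('scene',[(290+512/6,175+187/6),(290+163/6,175+118/6)],.172);a2=r[0]-r[1];print('rod sc',r.round(4),np.linalg.norm(a2),yaw_of(a2),r.mean(0))
# track frame
O=P.mean(0);O[2]=0;yw=np.arctan2(-a[0],a[1]);ex=np.array([np.cos(yw),np.sin(yw),0]);ey=np.array([-np.sin(yw),np.cos(yw),0])
def tf(W): return np.stack([(W-O)@ex,(W-O)@ey,W[...,2]],-1)
for nm,I,W in(('top',t,X),('scene',sp,Y)):
    T=tf(W); dark=I.max(-1)<45
    m=dark&(T[...,2]>.2)&(T[...,2]<.26)&(abs(T[...,0])<.06)&(abs(T[...,1])<.25)
    print(nm,'fin',m.sum(),T[m].min(0).round(4),T[m].max(0).round(4),np.median(T[m],0).round(4))
    m=(T[...,2]>.18)&(T[...,2]<.2)&(abs(T[...,0])<.05)&(T[...,1]<-.0)&(T[...,1]>-.2)
    print('block',m.sum(),np.percentile(T[m],[3,97],0).round(4))
    m=(T[...,2]>.155)&(T[...,2]<.185)&(T[...,0]<-.06)&(T[...,0]>-.1)&(abs(T[...,1])<.25)
    if m.any(): print('bar',m.sum(),np.percentile(T[m],[3,50,97],0).round(4))
    m=(T[...,2]>.1)&(T[...,2]<.15)&(T[...,0]>.01)&(T[...,0]<.09)&(T[...,1]>-.06)&(T[...,1]<.25)
    print('lip',m.sum(),np.percentile(T[m],[2,50,98],0).round(4))
    # hanger tab
    m=(W[...,2]>.21)&(W[...,2]<.24)&(abs(W[...,0]-.41)<.05)&(abs(W[...,1]-.2)<.05)
    print('tab',m.sum(),np.percentile(W[m],[3,50,97],0).round(4))
E
```

```text
posts top [[ 0.6038  0.2927  0.168 ]
 [ 0.653  -0.2514  0.168 ]] 0.5462630106229657 5.161685847744571
posts sc [[ 0.6064  0.2976  0.168 ]
 [ 0.6604 -0.2475  0.168 ]] 0.5477237218363877 5.662585262049614
rod [[0.3902 0.28   0.172 ]
 [0.4303 0.1285 0.172 ]] 0.15668504274181408 14.808366378962457 [0.41026664 0.20423369 0.172     ]
rod sc [[0.3962 0.2845 0.172 ]
 [0.4348 0.135  0.172 ]] 0.15441428235433655 14.476223714009633 [0.41548559 0.20974477 0.172     ]
top fin 156 [-0.0143 -0.1083  0.2003] [ 0.0139 -0.0938  0.2401] [-0.0034 -0.0985  0.2339]
block 741 [[-0.0298 -0.1466  0.1806]
 [ 0.0286 -0.0587  0.1934]]
bar 280 [[-0.0803 -0.1562  0.1679]
 [-0.074  -0.1032  0.1734]
 [-0.0627 -0.0471  0.1777]]
lip 343 [[0.0257 0.0007 0.1203]
 [0.0431 0.0292 0.1238]
 [0.0598 0.0566 0.1322]]
tab 121 [[0.4031 0.1912 0.2139]
 [0.4108 0.2038 0.2245]
 [0.4192 0.2182 0.2268]]
scene fin 132 [-0.0039 -0.1058  0.2003] [ 0.0219 -0.0909  0.2396] [ 0.0117 -0.0944  0.2237]
block 453 [[-0.0271 -0.1345  0.1808]
 [ 0.0364 -0.0544  0.1958]]
bar 151 [[-0.0759 -0.1533  0.1662]
 [-0.0682 -0.0986  0.1737]
 [-0.0637 -0.0471  0.1785]]
lip 474 [[0.0104 0.0023 0.1216]
 [0.0302 0.0315 0.1256]
 [0.0624 0.0562 0.148 ]]
tab 97 [[0.4073 0.1921 0.2106]
 [0.418  0.2057 0.2231]
 [0.4245 0.219  0.2279]]
```

```bash
cat >> h.py <<'E'
from scipy.spatial.transform import Rotation as Ro
def togo(x,y,z,jaw,quiet=False):
    """jaw: frame yaw (deg) whose y axis tool-y should follow; tool straight down"""
    s=env.sense();R0=Ro.from_euler('xyz',s['tcp_rot'],degrees=True)
    R1=Ro.from_euler('xyz',[180,0,jaw+180],degrees=True)
    d=R0.inv().apply(np.array([x,y,z])-s['tcp_pos'])/.15; r=np.degrees((R0.inv()*R1).as_rotvec())/60
    print('t%.2f'%s['clock'],'pos',s['tcp_pos'].round(4),'rot',s['tcp_rot'].round(2),'F',s['wrist_force'].round(2),'open',round(s['opening'],4),'q',s['joint_positions'].round(0))
    print('-> shift',d.round(3),'turn',r.round(3))
E
python3 - <<'E'
from h import *
togo(.25,.48,.31,14.6); togo(.24,.40,.31,14.6)
E
```

```text
t0.10 pos [0.2079 0.6153 0.2384] rot [-1.7991e+02  1.0000e-02  1.6133e+02] F [ 0.39 -0.38 -0.08] open 0.0854 q [-74.  27.  -1.  92.   0.  61.  -3.]
-> shift [-0.554 -0.766 -0.476] turn [-0.001 -0.    -0.555]
t0.10 pos [0.2079 0.6153 0.2384] rot [-1.7991e+02  1.0000e-02  1.6133e+02] F [ 0.39 -0.38 -0.08] open 0.0854 q [-74.  27.  -1.  92.   0.  61.  -3.]
-> shift [-0.662 -1.292 -0.475] turn [-0.001 -0.    -0.555]
```

```bash
python3 -m jog '[[-0.1,-0.1,-0.3,0,0,-0.1],[-0.25,-0.3,-0.48,0,0,-0.2],[-0.4,-0.55,-0.48,0,0,-0.3],[-0.55,-0.77,-0.48,0,0,-0.4],[-0.55,-0.77,-0.48,0,0,-0.5],[-0.55,-0.77,-0.48,0,0,-0.555],[-0.55,-0.77,-0.48,0,0,-0.555]]' 1 40
python3 - <<'E'
from h import *
togo(.30,.36,.30,14.6);togo(.413,.206,.30,14.6)
E
```

```text
clock: 0.68
tcp_pos: [0.2497, 0.4785, 0.3109]
tcp_rot: [-179.9, -0.0, -165.4]
wrist_force: [0.2, 0.4, -0.2]
opening: 0.0856
t0.68 pos [0.2497 0.4785 0.3109] rot [-1.7993e+02 -3.0000e-02 -1.6540e+02] F [ 0.15  0.44 -0.23] open 0.0856 q [-62.  12.  -5. 102.   1.  65.  38.]
-> shift [-0.125 -0.849  0.074] turn [-0.001 -0.     0.   ]
t0.68 pos [0.2497 0.4785 0.3109] rot [-1.7993e+02 -3.0000e-02 -1.6540e+02] F [ 0.15  0.44 -0.23] open 0.0856 q [-62.  12.  -5. 102.   1.  65.  38.]
-> shift [-0.595 -2.032  0.075] turn [-0.001 -0.     0.   ]
```

```bash
python3 -m jog '[[-0.07,-0.25,0.02,0,0,0],[-0.15,-0.5,0.04,0,0,0],[-0.22,-0.75,0.07,0,0,0],[-0.3,-1,0.07,0,0,0],[-0.3,-1,0.07,0,0,0]]'; python3 -m jog '[[-0.07,-0.25,0,0,0,0],[-0.15,-0.5,0,0,0,0],[-0.22,-0.75,0,0,0,0],[-0.3,-1,0,0,0,0],[-0.3,-1,0,0,0,0],[-0.3,-1,0,0,0,0]]';python3 - <<'E'
from h import *
togo(.413,.206,.30,14.6)
p,d=snap('top');save('top1.png',cv2.resize(p[150:350,120:340],None,fx=3,fy=3))
p,d=snap('scene');save('sc1.png',cv2.resize(p[80:280,260:460],None,fx=3,fy=3))
E
```

```text
clock: 1.1
tcp_pos: [0.3353, 0.3384, 0.3001]
tcp_rot: [-179.7, -0.0, -166.1]
wrist_force: [-0.7, -0.1, -0.2]
opening: 0.0855
clock: 1.6
tcp_pos: [0.416, 0.2024, 0.3007]
tcp_rot: [-179.7, -0.0, -166.4]
wrist_force: [-0.4, 0.7, 0.5]
opening: 0.0854
t1.60 pos [0.416  0.2024 0.3007] rot [-1.7971e+02 -4.0000e-02 -1.6641e+02] F [-0.4   0.72  0.53] open 0.0854 q [-39.   4.   9. 113.  -0.  62.  74.]
-> shift [0.014 0.028 0.004] turn [-0.005 -0.001 -0.017]
```

View pics/top1.png

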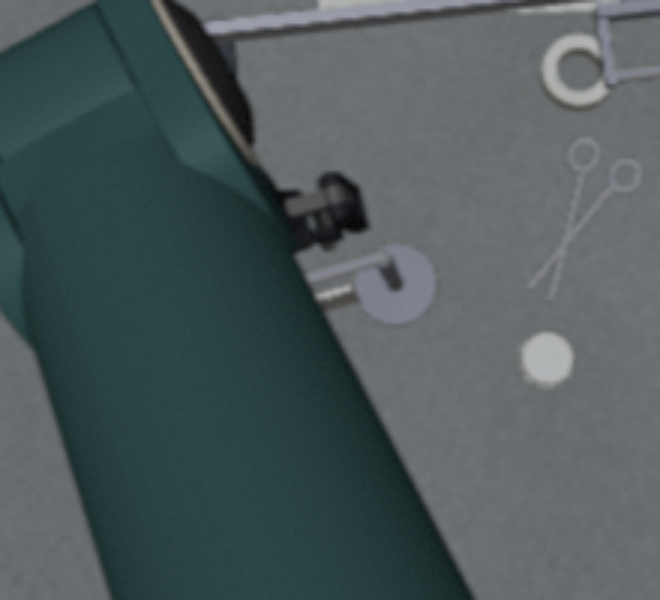

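View pics/sc1.png

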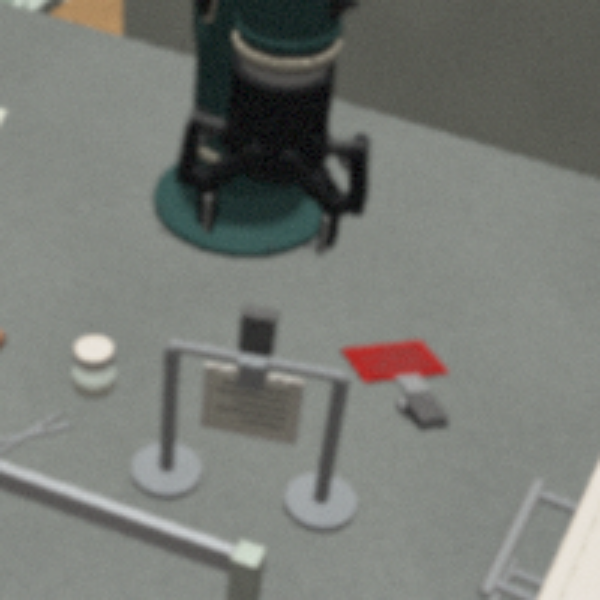

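Run:
```python
from h import *
s=np.load('last_scene.npz');Y=world('scene',s['d'])
for z in(.293,.306):
    r=ray('scene',[(260+207/3,80+228/3),(260+323/3,80+252/3)],z);print(r.round(4),r.mean(0).round(4),yaw_of(r[1]-r[0]))
m=(Y[...,2]>.28)&(Y[...,2]<.34)&(abs(Y[...,0]-.416)<.08)&(abs(Y[...,1]-.2)<.09)
from collections import Counter
W=Y[m];lo=W[W[:,2]<.32]
ey=np.array([-np.sin(np.radians(13.6)),np.cos(np.radians(13.6)),0]);ex=np.array([ey[1],-ey[0],0])
c=np.array([.416,.2024,0]);L=np.c_[(lo-c)@ex,(lo-c)@ey,lo[:,2]]
for sgn in(-1,1):
    q=L[L[:,1]*sgn>0];print(len(q),np.percentile(q,[3,50,97],0).round(4))
```

```text
[[0.4136 0.1516 0.293 ]
 [0.3936 0.2466 0.293 ]] [0.4036 0.1991 0.293 ] 11.914219775677601
[[0.429  0.1588 0.306 ]
 [0.4093 0.252  0.306 ]] [0.4192 0.2054 0.306 ] 11.914219775677543
24 [[-0.0061 -0.0548  0.3083]
 [ 0.0075 -0.0458  0.3154]
 [ 0.0124 -0.0425  0.3193]]
21 [[-0.0012  0.0436  0.3068]
 [ 0.0069  0.0498  0.3149]
 [ 0.0113  0.0568  0.3195]]
```

Run:
```python
from h import *
togo(.4135,.205,.195,14.6)
```

```text
t1.70 pos [0.4146 0.2048 0.3006] rot [-1.7973e+02 -6.0000e-02 -1.6605e+02] F [-0.97 -0.1  -0.28] open 0.0853 q [-39.   4.   9. 113.  -1.  62.  74.]
-> shift [0.006 0.006 0.704] turn [-0.005 -0.001 -0.011]
```

```bash
python3 -m jog '[[0.006,0.006,0.1,0,0,-0.011],[0.006,0.006,0.2,0,0,-0.011],[0.006,0.006,0.3,0,0,-0.011],[0.006,0.006,0.4,-0.005,0,-0.011],[0.006,0.006,0.5,-0.005,0,-0.011],[0.006,0.006,0.6,-0.005,0,-0.011],[0.006,0.006,0.7,-0.005,0,-0.011],[0.006,0.006,0.704,-0.005,0,-0.011],[0.006,0.006,0.704,-0.005,0,-0.011]]'
python3 - <<'E'
from h import *
togo(.4135,.205,.195,14.6)
p,d=snap('top');save('top2.png',cv2.resize(p[200:290,150:270],None,fx=6,fy=6))
p,d=snap('scene');save('sc2.png',cv2.resize(p[130:270,280:420],None,fx=4,fy=4))
E
```

```text
clock: 2.45
tcp_pos: [0.4125, 0.2062, 0.1944]
tcp_rot: [180.0, -0.2, -165.3]
wrist_force: [-0.6, -0.0, 0.1]
opening: 0.0855
t2.45 pos [0.4125 0.2062 0.1944] rot [ 179.99   -0.18 -165.25] F [-0.61 -0.05  0.12] open 0.0855 q [-39.  12.   9. 120.  -3.  48.  77.]
-> shift [-0.005 -0.009 -0.004] turn [ 0.    -0.003  0.002]
```

View pics/sc2.png

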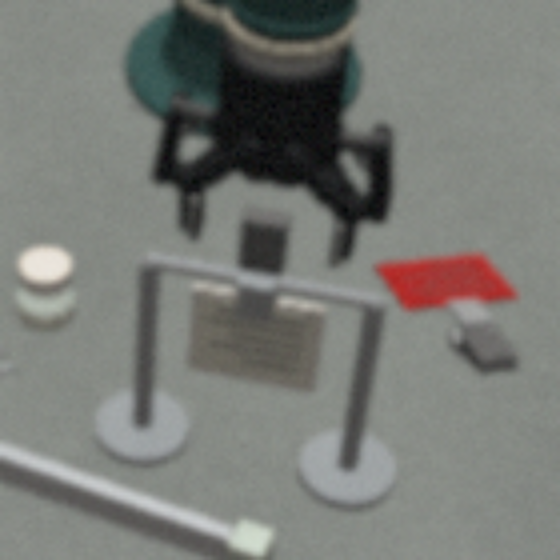

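The fingers straddle the tab: tips are at crop (192,232) and (340,258), with the tab between them at (265,245). Closing now.

```bash
python3 -m jog '[[0,0,0,0,0,0],[0,0,0,0,0,0],[0,0,0,0,0,0],[0,0,0,0,0,0],[0,0,0,0,0,0],[0,0,0,0,0,0],[0,0,0,0,0,0],[0,0,0,0,0,0]]' 0 50; python3 -m jog '[[0,0,0,0,0,0],[0,0,0,0,0,0],[0,0,0,0,0,0]]'
python3 - <<'E'
from h import *
togo(.4135,.205,.195,14.6)
p,d=snap('scene');save('sc3.png',cv2.resize(p[130:270,280:420],None,fx=4,fy=4))
E
```

```text
clock: 3.22
tcp_pos: [0.4139, 0.2061, 0.196]
tcp_rot: [179.9, 0.0, -165.3]
wrist_force: [-1.1, -1.0, 5.1]
opening: 0.0296
clock: 3.47
tcp_pos: [0.4138, 0.2061, 0.196]
tcp_rot: [179.9, 0.0, -165.3]
wrist_force: [-0.3, -1.3, 3.5]
opening: 0.0293
t3.47 pos [0.4138 0.2061 0.196 ] rot [ 1.7993e+02  1.0000e-02 -1.6531e+02] F [-0.26 -1.26  3.51] open 0.0293 q [-39.  12.   9. 120.  -3.  48.  77.]
-> shift [ 0.004 -0.007  0.007] turn [0.001 0.    0.001]
```

View pics/sc3.png

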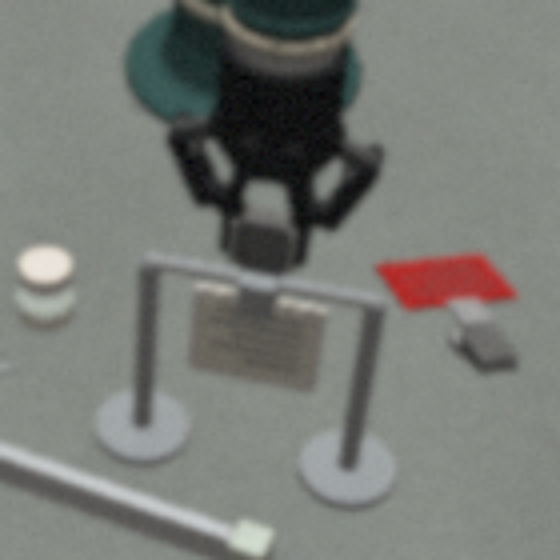

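Opening is 29.3 mm, so the tab is gripped. Lifting it clear of the rod.

```bash
python3 -m jog '[[0,0,-0.05,0,0,0],[0,0,-0.15,0,0,0],[0,0,-0.27,0,0,0],[0,0,-0.4,0,0,0],[0,0,-0.54,0,0,0],[0,0,-0.68,0,0,0],[0,0,-0.8,0,0,0],[0,0,-0.89,0,0,0],[0,0,-0.93,0,0,0],[0,0,-0.93,0,0,0]]'
python3 - <<'E'
from h import *
togo(.555,-.0865,.335,5.3)
p,d=snap('scene');save('sc4.png',cv2.resize(p[60:260,240:440],None,fx=3,fy=3))
E
```

```text
clock: 4.35
tcp_pos: [0.4143, 0.2062, 0.3367]
tcp_rot: [179.9, 0.1, -165.3]
wrist_force: [0.3, -0.6, -1.4]
opening: 0.0296
t4.35 pos [0.4143 0.2062 0.3367] rot [ 1.7989e+02  1.4000e-01 -1.6532e+02] F [ 0.35 -0.58 -1.36] open 0.0296 q [-39.   2.   9. 111.  -0.  67.  75.]
-> shift [-0.413 -2.125  0.008] turn [0.002 0.002 0.156]
```

View pics/sc4.png

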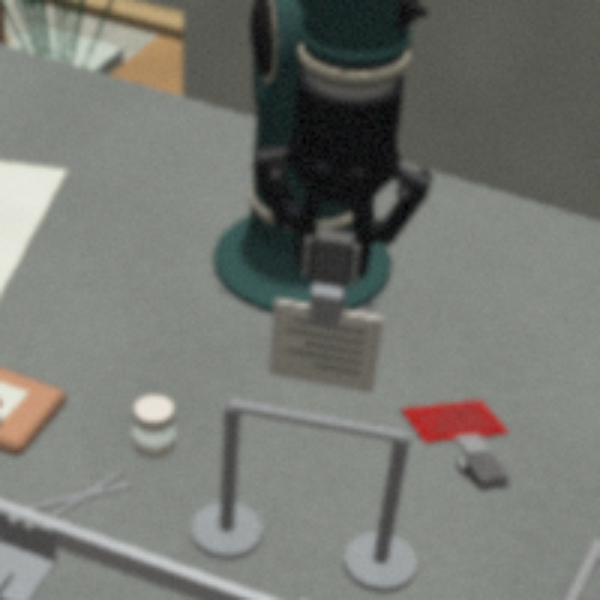

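The hanger is off the stand, with its board at crop (327,345). I'll carry it toward the trolley.

```bash
python3 -m jog '[[-0.02,-0.1,0,0,0,0.01],[-0.05,-0.25,0,0,0,0.03],[-0.08,-0.42,0,0,0,0.05],[-0.12,-0.6,0,0,0,0.07],[-0.15,-0.78,0,0,0,0.09],[-0.19,-0.95,0,0,0,0.11],[-0.2,-1,0,0,0,0.12]]'; python3 -m jog '[[-0.03,-0.15,0,0,0,0.02],[-0.06,-0.3,0,0,0,0.03],[-0.09,-0.46,0,0,0,0.03],[-0.12,-0.6,0,0,0,0.03],[-0.14,-0.72,0,0,0,0.03],[-0.16,-0.8,0,0,0,0.03],[-0.16,-0.8,0,0,0,0.03]]'
python3 - <<'E'
from h import *
togo(.555,-.0865,.335,5.3)
E
```

```text
clock: 4.98
tcp_pos: [0.4818, 0.063, 0.3342]
tcp_rot: [-179.9, -0.1, -173.0]
wrist_force: [0.7, 0.0, -2.1]
opening: 0.0291
clock: 5.57
tcp_pos: [0.5201, -0.0566, 0.3332]
tcp_rot: [-179.8, -0.2, -175.0]
wrist_force: [-0.5, -0.3, -1.6]
opening: 0.0293
t5.57 pos [ 0.5201 -0.0566  0.3332] rot [-179.82   -0.18 -175.04] F [-0.48 -0.34 -1.56] open 0.0293 q [-20.   9.  25. 104.  -4.  68. 102.]
-> shift [-0.215 -0.219 -0.012] turn [-0.003 -0.003 -0.006]
```

```bash
python3 -m jog '[[-0.04,-0.04,0,0,0,0],[-0.1,-0.1,0,0,0,-0.006],[-0.16,-0.16,-0.01,0,0,-0.006],[-0.2,-0.2,-0.01,0,0,-0.006],[-0.215,-0.22,-0.01,0,0,-0.006],[-0.215,-0.22,-0.01,0,0,-0.006],[-0.215,-0.22,-0.01,0,0,-0.006],[-0.215,-0.22,-0.01,0,0,-0.006]]'
python3 - <<'E'
from h import *
togo(.565,-.0865,.335,5.3)
p,d=snap('scene');save('sc5.png',cv2.resize(p[90:270,120:320],None,fx=4,fy=4,interpolation=cv2.INTER_CUBIC)[:600])
p,d=snap('top');save('top5.png',cv2.resize(p[100:220,280:440],None,fx=5,fy=5,interpolation=cv2.INTER_CUBIC))
E
```

```text
clock: 6.23
tcp_pos: [0.5547, -0.086, 0.3345]
tcp_rot: [-179.9, -0.2, -174.6]
wrist_force: [-0.8, 0.8, -1.1]
opening: 0.0291
t6.23 pos [ 0.5547 -0.086   0.3345] rot [-179.85   -0.21 -174.64] F [-0.81  0.77 -1.13] open 0.0291 q [-17.  14.  26.  99.  -6.  69. 107.]
-> shift [-0.068 -0.01  -0.004] turn [-0.002 -0.003  0.001]
```

View pics/sc5.png

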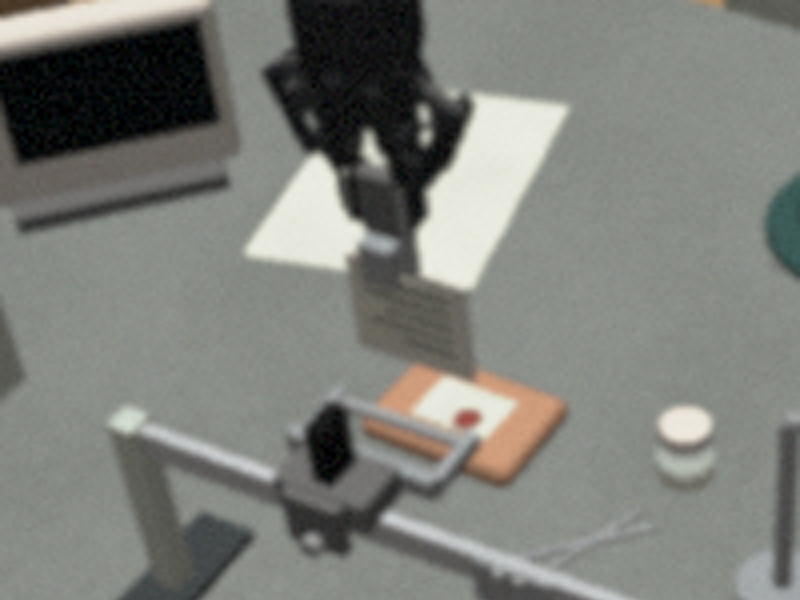

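View pics/top5.png

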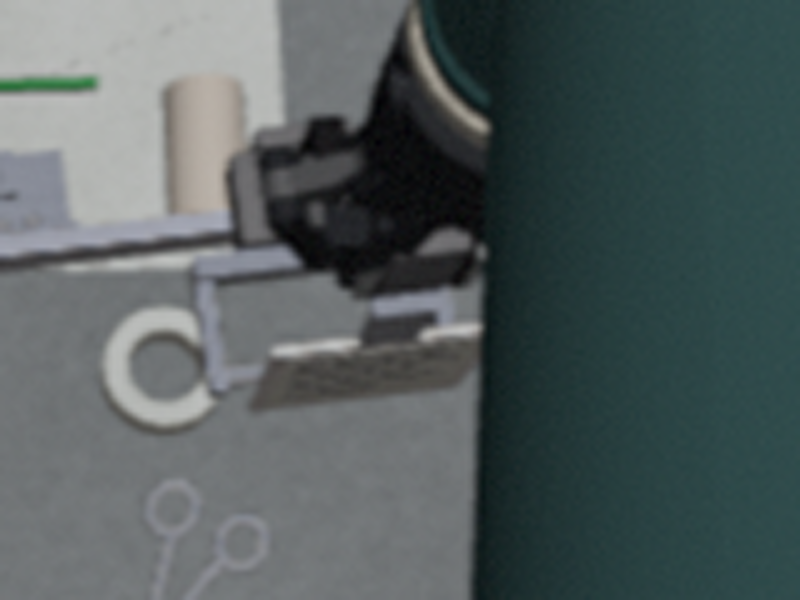

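Run:
```python
from h import *
yw=np.radians(5.3);ex=np.array([np.cos(yw),np.sin(yw),0]);ey=np.array([-np.sin(yw),np.cos(yw),0])
tcp=np.array([.5547,-.086,0])
def rel(P): return ((P-tcp)@ex).round(4),((P-tcp)@ey).round(4)
S=lambda x,y:(120+(x-1.5)/4,90+(y-1.5)/4)
T=lambda x,y:(280+(x-2)/5,100+(y-2)/5)
print('sc crown (exp x13)',rel(ray('scene',[S(381,243)],.3195)))
print('sc board L,R (exp -9, -45/45)',rel(ray('scene',[S(352,258),S(470,292)],.2835)))
print('top board L (exp -11,45)',rel(ray('top',[T(272,350)],.2835)))
print('top crown strip',rel(ray('top',[T(372,303),T(450,300)],.3195)))
s=np.load('last_scene.npz')
# bar top line z .175 scene: ends
print('sc bar ends',rel(ray('scene',[S(345,400),S(472,438)],.173)))
T0=lambda x,y:(160+(x-.9)/2.8,110+(y-.9)/2.8)
print('top bar ends',rel(ray('top',[T0(460,187),T0(590,172)],.173)))
p=np.load('last_top.npz')['p']
save('z1.png',cv2.resize(p[160:185,315:345],None,fx=20,fy=20,interpolation=cv2.INTER_CUBIC))
save('z2.png',cv2.resize(s['p'][180:215,185:250],None,fx=12,fy=12,interpolation=cv2.INTER_CUBIC))
save('z3.png',cv2.resize(s['p'][130:190,190:250],None,fx=10,fy=10,interpolation=cv2.INTER_CUBIC))
```

```text
sc crown (exp x13) (array([0.0119]), array([0.0023]))
sc board L,R (exp -9, -45/45) (array([-0.0056, -0.0079]), array([-0.0362,  0.0501]))
top board L (exp -11,45) (array([-0.014]), array([0.0442]))
top crown strip (array([-0.0112, -0.0135]), array([ 0.0117, -0.0168]))
sc bar ends (array([0.013 , 0.0082]), array([-0.0469,  0.0501]))
top bar ends (array([0.0055, 0.0054]), array([ 0.0479, -0.0555]))
```

View pics/z2.png

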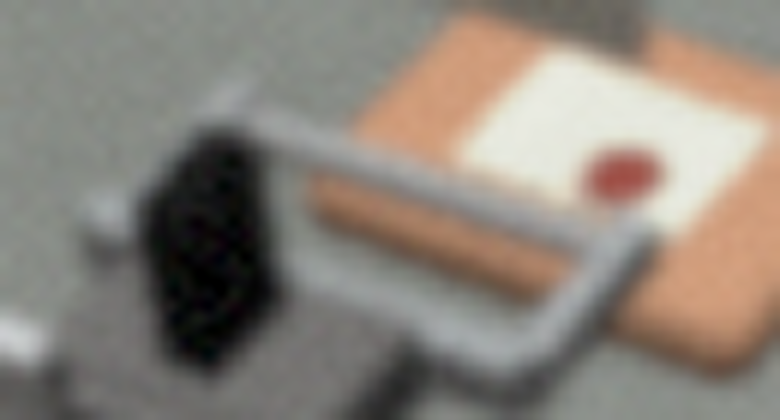

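View pics/z3.png

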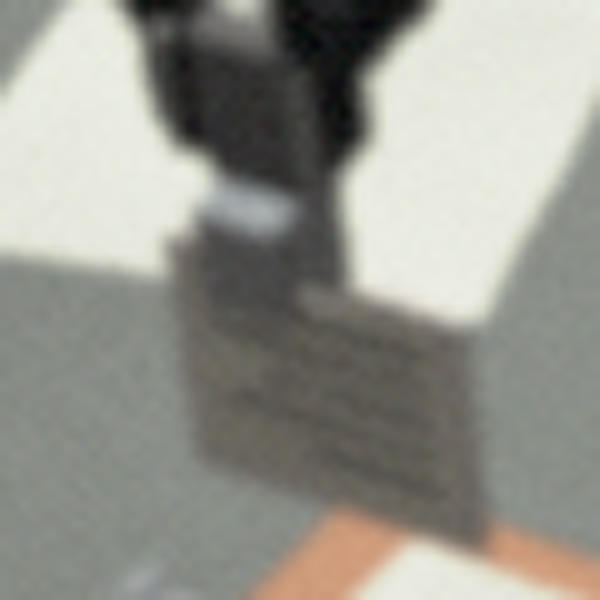

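View pics/z1.png

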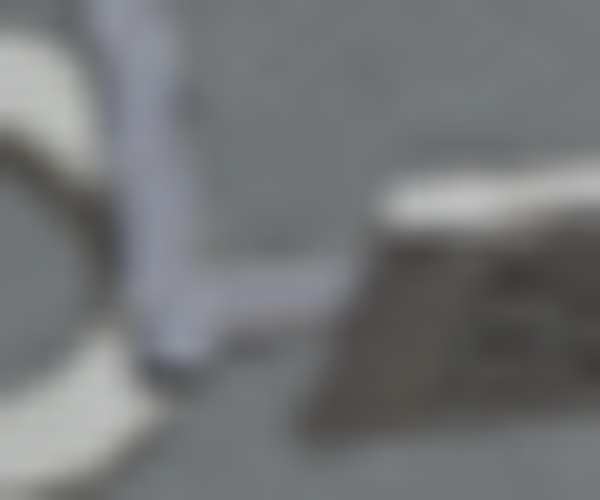

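Both cameras see hanger and bar. The hanger needs about +9 mm in x and -2.5 mm in y (the top view gives 8.5, the scene view 10). I'll shift, then lower halfway and look again.

```bash
python3 -m jog '[[-0.03,0.01,0,0,0,0],[-0.06,0.014,0,0,0,0],[-0.063,0.014,0.04,0,0,0],[-0.063,0.014,0.1,0,0,0],[-0.063,0.014,0.17,0,0,0],[-0.063,0.014,0.25,0,0,0],[-0.063,0.014,0.33,0,0,0],[-0.063,0.014,0.4,0,0,0],[-0.063,0.014,0.43,0,0,0],[-0.063,0.014,0.43,0,0,0]]'
python3 - <<'E'
from h import *
togo(.5642,-.0876,.270,5.3)
p,d=snap('scene');save('sc6.png',cv2.resize(p[120:240,140:290],None,fx=5,fy=5,interpolation=cv2.INTER_CUBIC))
p,d=snap('top');save('top6.png',cv2.resize(p[130:220,290:420],None,fx=6,fy=6,interpolation=cv2.INTER_CUBIC))
E
```

```text
clock: 7.17
tcp_pos: [0.5629, -0.0833, 0.2684]
tcp_rot: [-179.9, -0.4, -174.7]
wrist_force: [0.0, 0.6, -1.0]
opening: 0.0292
t7.17 pos [ 0.5629 -0.0833  0.2684] rot [-179.86   -0.35 -174.65] F [ 0.01  0.58 -1.01] open 0.0292 q [-16.  18.  26. 103.  -8.  61. 108.]
-> shift [-0.006 -0.03  -0.011] turn [-0.002 -0.006  0.001]
```

View pics/sc6.png

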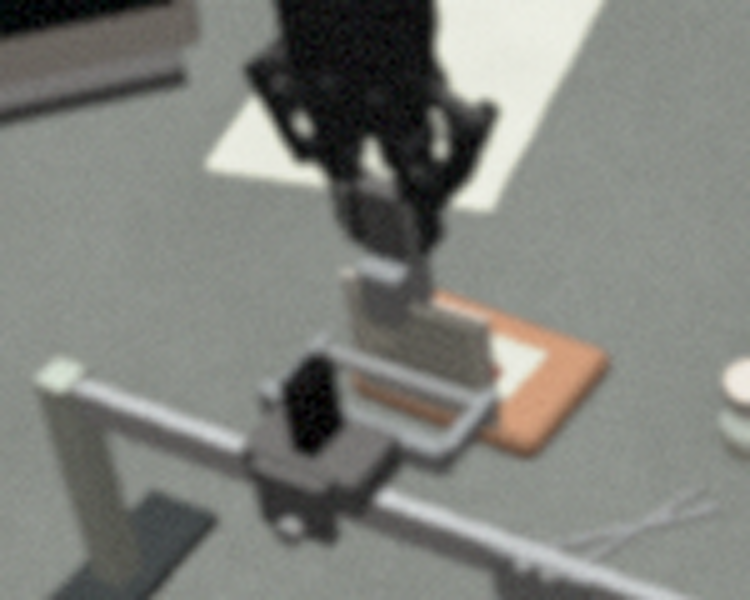

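View pics/top6.png

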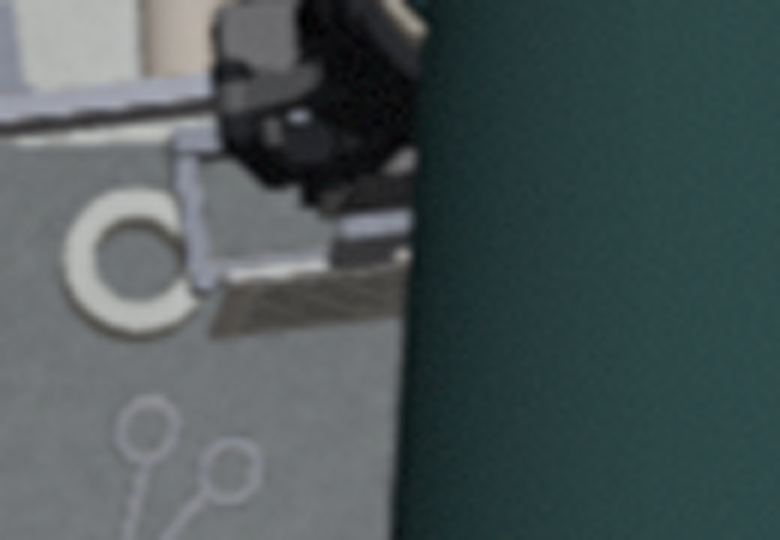

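Run:
```python
from h import *
p=np.load('last_top.npz')['p'];s=np.load('last_scene.npz')['p']
save('z4.png',cv2.resize(p[165:190,318:350],None,fx=22,fy=22,interpolation=cv2.INTER_CUBIC))
save('z5.png',cv2.resize(s[165:210,195:245],None,fx=13,fy=13,interpolation=cv2.INTER_CUBIC))
```

```text
(no output)
```

View pics/z4.png

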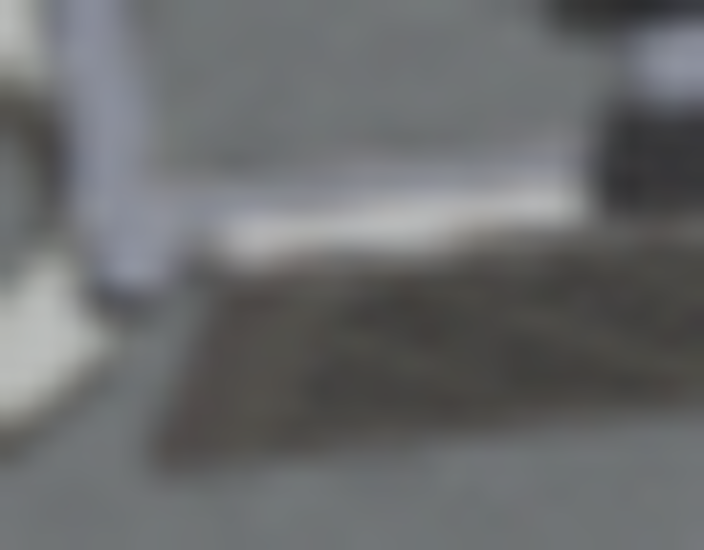

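View pics/z5.png

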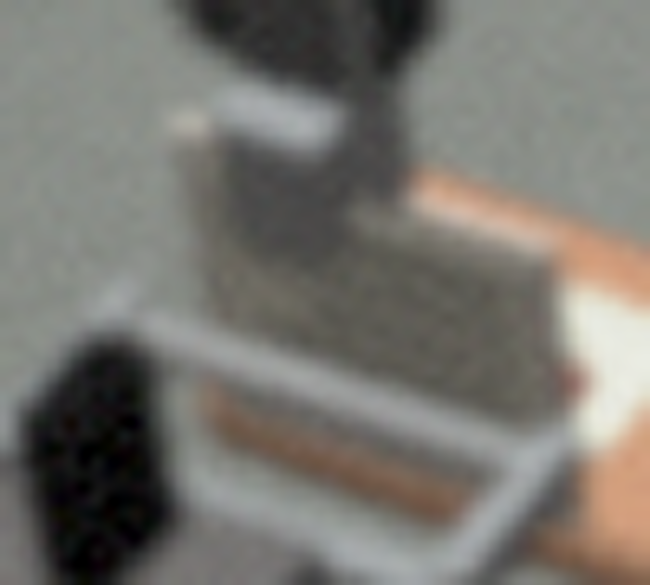

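Run:
```python
from h import *
yw=np.radians(5.3);ex=np.array([np.cos(yw),np.sin(yw),0]);ey=np.array([-np.sin(yw),np.cos(yw),0])
tcp=np.array([.5629,-.0833,0])
def rel(P): return (((P-tcp)@ex)*1e3).round(1),(((P-tcp)@ey)*1e3).round(1)
T=lambda x,y:(318+(x-10.5)/22,165+(y-10.5)/22)
S=lambda x,y:(195+(x-6)/13,165+(y-6)/13)
print('top board strip (-11)',rel(ray('top',[T(400,225),T(230,240),T(560,210)],.2174)))
print('top bar far edge (+5)',rel(ray('top',[T(400,160),T(300,170),T(540,145)],.172)))
print('sc crown(+13)',rel(ray('scene',[S(275,120)],.2534)))
print('sc bar center',rel(ray('scene',[S(330,385),S(180,335),S(480,440)],.174)))
print('sc board top rear edge (-9)',rel(ray('scene',[S(200,145),S(550,265)],.2174)))
print('sc board bottom R (-9,45) z.137',rel(ray('scene',[S(565,500)],.1374)))
```

```text
top board strip (-11) (array([-14.5, -14.1, -14.9]), array([28.1, 44.3, 12.8]))
top bar far edge (+5) (array([4.9, 5. , 4.8]), array([18.6, 28.7,  4.4]))
sc crown(+13) (array([14.2]), array([0.3]))
sc bar center (array([4.4, 4.8, 5.2]), array([ -3.9, -40.4,  32.7]))
sc board top rear edge (-9) (array([-7.3, -6.2]), array([-36.8,  46.8]))
sc board bottom R (-9,45) z.137 (array([-18.9]), array([34.7]))
```

```bash
python3 -m jog '[[-0.01,-0.01,0.02,0,0,0],[-0.021,-0.02,0.06,0,-0.005,0],[-0.021,-0.02,0.1,0,-0.005,0],[-0.021,-0.02,0.14,0,-0.005,0],[-0.021,-0.02,0.18,0,-0.005,0],[-0.021,-0.02,0.22,0,-0.005,0],[-0.021,-0.02,0.25,0,-0.005,0],[-0.021,-0.02,0.28,0,-0.005,0],[-0.021,-0.02,0.28,0,-0.005,0]]'
python3 - <<'E'
from h import *
togo(.5663,-.0862,.197,5.3)
p,d=snap('scene');save('sc7.png',cv2.resize(p[140:225,160:270],None,fx=7,fy=7,interpolation=cv2.INTER_CUBIC))
p,d=snap('top');save('z7.png',cv2.resize(p[155:190,318:360],None,fx=16,fy=16,interpolation=cv2.INTER_CUBIC))
E
```

```text
clock: 8.02
tcp_pos: [0.5667, -0.0862, 0.2271]
tcp_rot: [-179.8, 0.0, -174.6]
wrist_force: [-0.9, -0.2, -2.0]
opening: 0.0293
t8.02 pos [ 0.5667 -0.0862  0.2271] rot [-1.7985e+02  2.0000e-02 -1.7465e+02] F [-0.89 -0.16 -2.04] open 0.0293 q [-15.  21.  25. 105. -10.  56. 110.]
-> shift [0.003 0.    0.2  ] turn [-0.003  0.     0.001]
```

View pics/sc7.png

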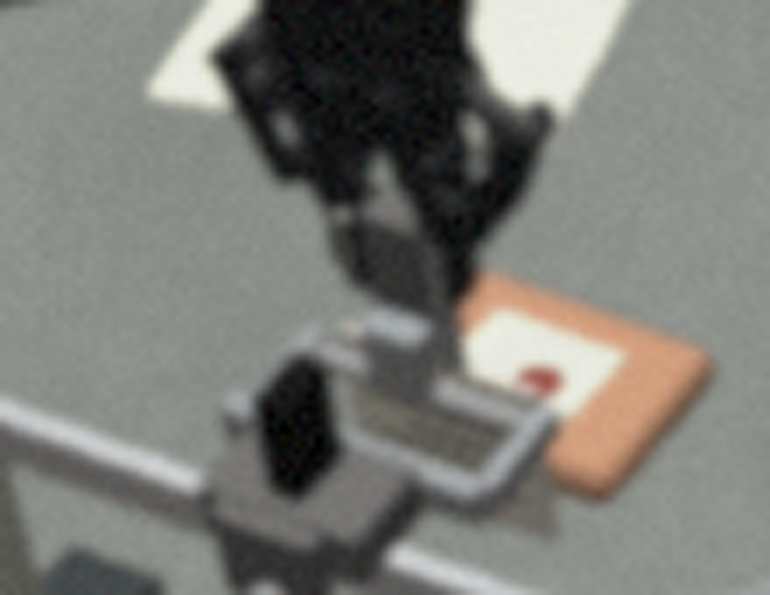

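View pics/z7.png

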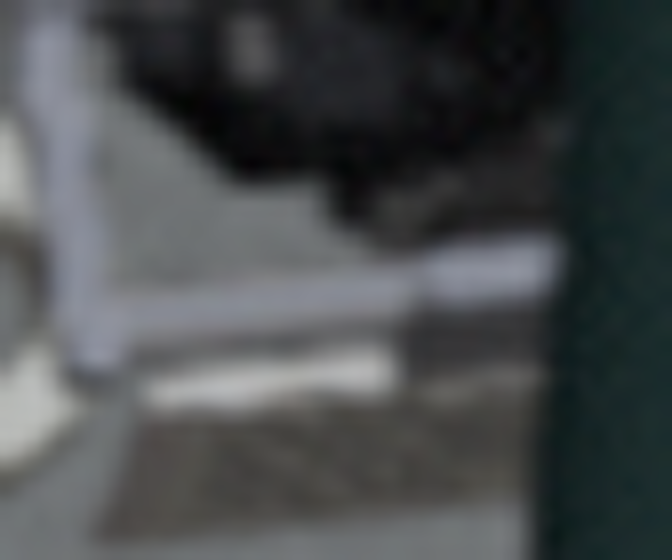

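In the top view the board strip at (270,378) sits about 10 mm robot-side of the bar centre at (270,298), against 11 mm expected. The hook is straddling the bar correctly, so I'll lower it the rest of the way.

```bash
python3 -m jog '[[0.002,0,0.03,0,0,0],[0.002,0,0.06,0,0,0],[0.002,0,0.09,0,0,0],[0.002,0,0.12,0,0,0],[0.002,0,0.15,0,0,0],[0.002,0,0.18,0,0,0],[0.002,0,0.2,0,0,0],[0.002,0,0.2,0,0,0]]'
python3 - <<'E'
from h import *
togo(.5663,-.0862,.196,5.3)
p,d=snap('scene');save('sc8.png',cv2.resize(p[140:225,160:270],None,fx=7,fy=7,interpolation=cv2.INTER_CUBIC))
p,d=snap('top');save('z8.png',cv2.resize(p[155:190,318:360],None,fx=16,fy=16,interpolation=cv2.INTER_CUBIC))
E
```

```text
clock: 8.78
tcp_pos: [0.5666, -0.0863, 0.1972]
tcp_rot: [-179.8, 0.0, -174.6]
wrist_force: [-0.4, 0.4, -1.5]
opening: 0.0295
t8.78 pos [ 0.5666 -0.0863  0.1972] rot [-1.7984e+02  3.0000e-02 -1.7465e+02] F [-0.45  0.41 -1.5 ] open 0.0295 q [-14.  23.  24. 106. -11.  53. 111.]
-> shift [0.002 0.001 0.008] turn [-0.003  0.     0.001]
```

View pics/sc8.png

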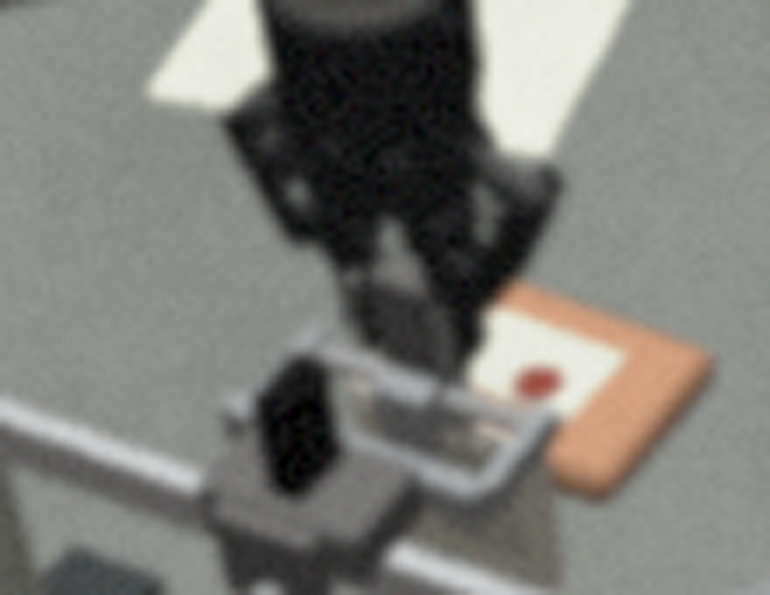

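View pics/z8.png

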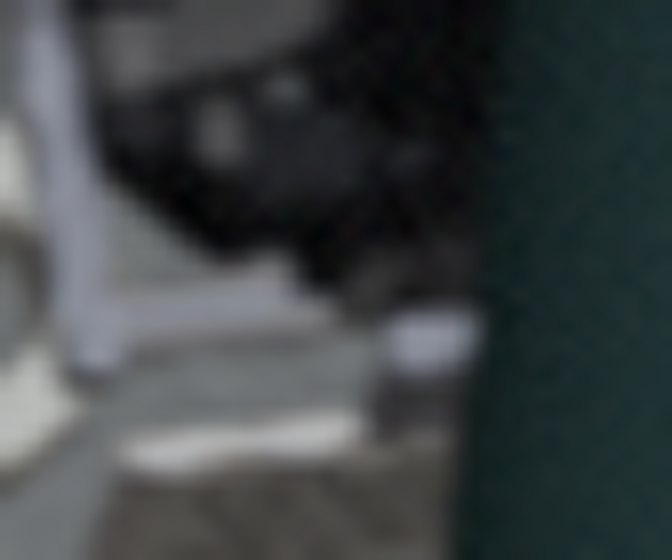

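The hook is over the bar with the crown about 1-2 mm above it. I'll lower a touch and open.

```bash
python3 -m jog '[[0.002,0,0.004,0,0,0],[0.002,0,0.008,0,0,0],[0.002,0,0.012,0,0,0],[0.002,0,0.012,0,0,0]]'; python3 -m jog '[[0,0,0,0,0,0],[0,0,0,0,0,0],[0,0,0,0,0,0],[0,0,0,0,0,0],[0,0,0,0,0,0],[0,0,0,0,0,0]]' 0.7
python3 - <<'E'
from h import *
togo(.5663,-.0862,.196,5.3)
p,d=snap('scene');save('sc9.png',cv2.resize(p[140:225,160:270],None,fx=7,fy=7,interpolation=cv2.INTER_CUBIC))
E
```

```text
clock: 9.22
tcp_pos: [0.5668, -0.0865, 0.1962]
tcp_rot: [-179.8, 0.1, -174.7]
wrist_force: [-0.6, -0.1, -1.0]
opening: 0.0294
clock: 9.72
tcp_pos: [0.5668, -0.0865, 0.1963]
tcp_rot: [-179.8, 0.1, -174.7]
wrist_force: [-0.2, -0.0, 0.4]
opening: 0.0599
t9.72 pos [ 0.5668 -0.0865  0.1963] rot [-1.7983e+02  1.2000e-01 -1.7466e+02] F [-0.21 -0.04  0.43] open 0.0599 q [-14.  23.  24. 107. -11.  53. 111.]
-> shift [0.003 0.002 0.002] turn [-0.003  0.002  0.001]
```

View pics/sc9.png

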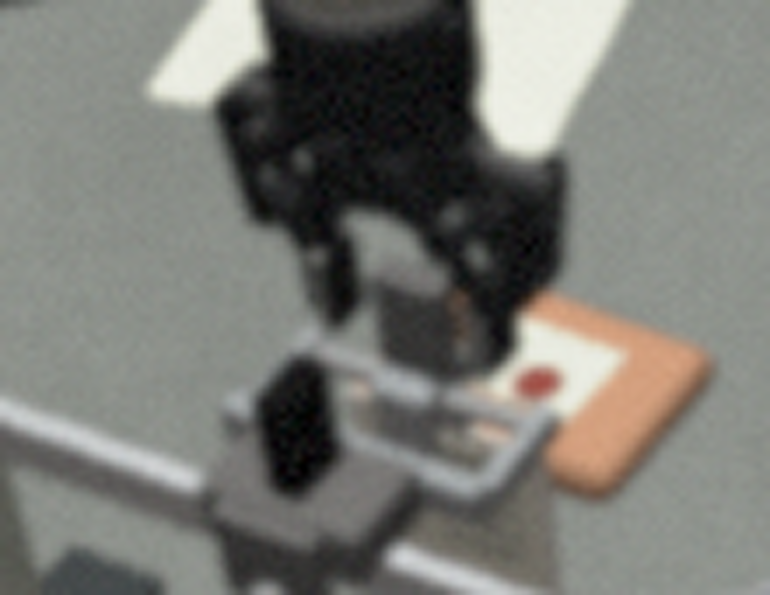

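The board hangs free and upright on the bar. I'll retreat straight up and then move over the fin.

```bash
python3 -m jog '[[0,0,0,0,0,0],[0,0,0,0,0,0],[0,0,-0.05,0,0,0],[0,0,-0.15,0,0,0],[0,0,-0.28,0,0,0],[0,0,-0.42,0,0,0],[0,0,-0.54,0,0,0],[0,0,-0.58,0,0,0],[0,0,-0.58,0,0,0]]' 0.7
python3 - <<'E'
from h import *
togo(.6415,-.0796,.280,5.3)
p,d=snap('scene');save('sc10.png',cv2.resize(p[110:225,150:290],None,fx=5.5,fy=5.5,interpolation=cv2.INTER_CUBIC)[:600])
E
```

```text
clock: 10.52
tcp_pos: [0.5675, -0.0864, 0.2853]
tcp_rot: [-179.8, 0.3, -174.7]
wrist_force: [0.8, -0.1, 0.3]
opening: 0.0598
t10.52 pos [ 0.5675 -0.0864  0.2853] rot [-179.82    0.34 -174.65] F [ 0.76 -0.15  0.33] open 0.0598 q [-16.  17.  26. 102.  -8.  63. 108.]
-> shift [-0.495 -0.     0.038] turn [-0.003  0.006  0.001]
```

View pics/sc10.png

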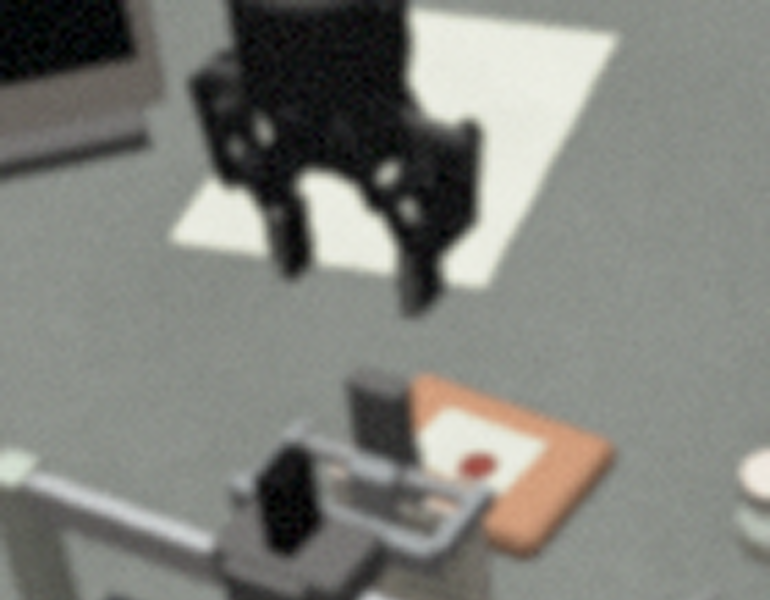

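The board hangs on the bar by itself, with its tab at crop (380,415). Moving over the fin.

```bash
python3 -m jog '[[-0.06,0,0.01,0,0,0],[-0.16,0,0.02,0,0,0],[-0.28,0,0.03,0,0.006,0],[-0.4,0,0.03,0,0.006,0],[-0.47,0,0.03,0,0.006,0],[-0.495,0,0.03,0,0.006,0],[-0.495,0,0.03,0,0.006,0]]' 0.8
python3 - <<'E'
from h import *
togo(.6415,-.0796,.209,5.3)
p,d=snap('scene');save('sc11.png',cv2.resize(p[110:230,150:290],None,fx=5,fy=5,interpolation=cv2.INTER_CUBIC))
p,d=snap('top');save('top11.png',cv2.resize(p[100:190,290:410],None,fx=6,fy=6,interpolation=cv2.INTER_CUBIC))
E
```

```text
clock: 11.15
tcp_pos: [0.641, -0.079, 0.2775]
tcp_rot: [-179.8, -0.3, -174.6]
wrist_force: [-0.2, -0.0, -0.2]
opening: 0.0683
t11.15 pos [ 0.641  -0.079   0.2775] rot [-179.82   -0.32 -174.62] F [-0.23 -0.05 -0.16] open 0.0683 q [-14.  26.  25.  91. -11.  66. 109.]
-> shift [-0.006 -0.003  0.457] turn [-0.003 -0.005  0.001]
```

View pics/sc11.png

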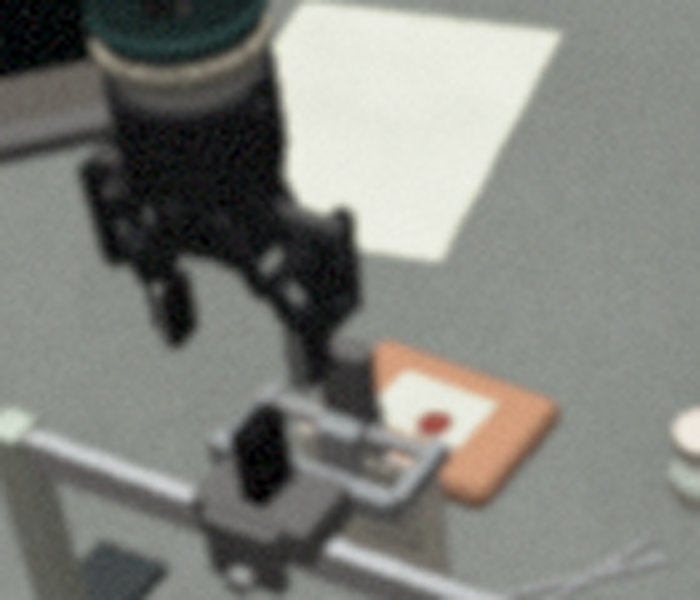

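View pics/top11.png

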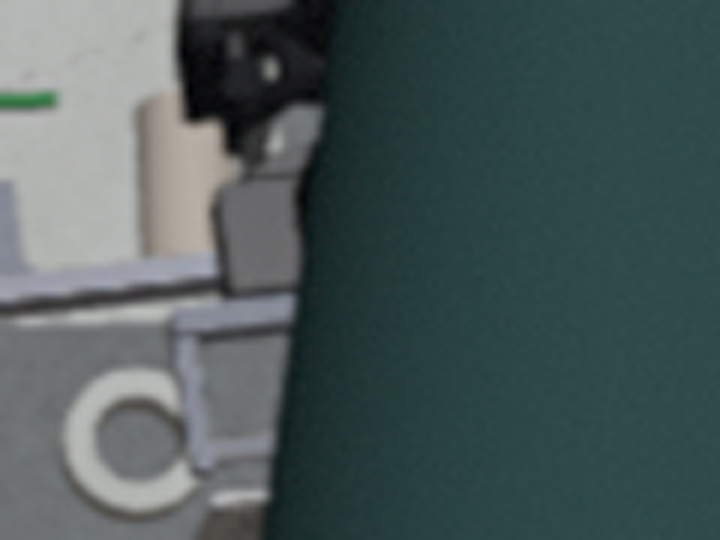

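Run:
```python
from h import *
S=lambda x,y:(150+(x-2)/5,110+(y-2)/5)
yw=np.radians(5.3);ex=np.array([np.cos(yw),np.sin(yw),0]);ey=np.array([-np.sin(yw),np.cos(yw),0])
tcp=np.array([.641,-.079,0])
def rel(P): return (((P-tcp)@ex)*1e3).round(1),(((P-tcp)@ey)*1e3).round(1)
print('tips',rel(ray('scene',[S(175,340),S(308,380)],.277)))
print('fin top',rel(ray('scene',[S(262,408)],.238)))
s=np.load('last_scene.npz');Y=world('scene',s['d']);T=np.stack([(Y-tcp)@ex,(Y-tcp)@ey,Y[...,2]],-1)
m=(s['p'].max(-1)<45)&(T[...,2]>.205)&(T[...,2]<.243)&(abs(T[...,0])<.03)&(abs(T[...,1])<.03)
print(m.sum(),np.percentile(T[m],[4,50,96],0).round(4))
m=(T[...,2]>.27)&(T[...,2]<.3)&(abs(T[...,0])<.03)&(abs(T[...,1])<.06)
for sg in(-1,1):
    q=T[m&(T[...,1]*sg>0)];print(len(q),np.percentile(q,[4,50,96],0).round(4))
```

```text
tips (array([3.6, 0.4]), array([-39.7,  35.5]))
fin top (array([-7.4]), array([-2.7]))
118 [[-0.0048 -0.0029  0.2071]
 [ 0.0093  0.0058  0.2262]
 [ 0.0161  0.0087  0.239 ]]
66 [[-0.0097 -0.0459  0.2797]
 [ 0.0046 -0.0353  0.2888]
 [ 0.0112 -0.033   0.2985]]
54 [[-0.0047  0.0352  0.2811]
 [ 0.0066  0.0424  0.2909]
 [ 0.0115  0.0483  0.2997]]
```

The fin lies within about 1 mm of the jaw centre (front face at +16 mm, side face at +8.7 mm). Descending and gripping.

```bash
python3 -m jog '[[0,0,0.06,0,0,0],[0,0,0.13,0,0,0],[0,0,0.2,0,-0.005,0],[0,0,0.27,0,-0.005,0],[0,0,0.34,0,-0.005,0],[0,0,0.4,0,-0.005,0],[0,0,0.44,0,-0.005,0],[0,0,0.45,0,-0.005,0],[0,0,0.45,0,-0.005,0]]'; python3 -m jog '[[0,0,0,0,0,0],[0,0,0,0,0,0],[0,0,0,0,0,0],[0,0,0,0,0,0],[0,0,0,0,0,0],[0,0,0,0,0,0],[0,0,0,0,0,0],[0,0,0,0,0,0],[0,0,0,0,0,0],[0,0,0,0,0,0]]' 0 60;  python3 - <<'E'
from h import *
togo(.6415,-.0796,.209,5.3)
p,d=snap('scene');save('sc12.png',cv2.resize(p[110:280,150:350],None,fx=3.5,fy=3.5,interpolation=cv2.INTER_CUBIC))
E
```

```text
clock: 12.0
tcp_pos: [0.6395, -0.0797, 0.2103]
tcp_rot: [-179.8, -0.0, -174.7]
wrist_force: [0.3, -0.3, -0.3]
opening: 0.0682
clock: 12.83
tcp_pos: [0.6397, -0.0798, 0.2109]
tcp_rot: [-179.8, 0.0, -174.7]
wrist_force: [-1.4, -0.4, 5.4]
opening: 0.0148
t12.83 pos [ 0.6397 -0.0798  0.2109] rot [-179.84    0.   -174.67] F [-1.44 -0.39  5.44] open 0.0148 q [-13.  29.  24.  95. -13.  58. 110.]
-> shift [-0.012  0.     0.012] turn [-0.003  0.     0.   ]
```

View pics/sc12.png

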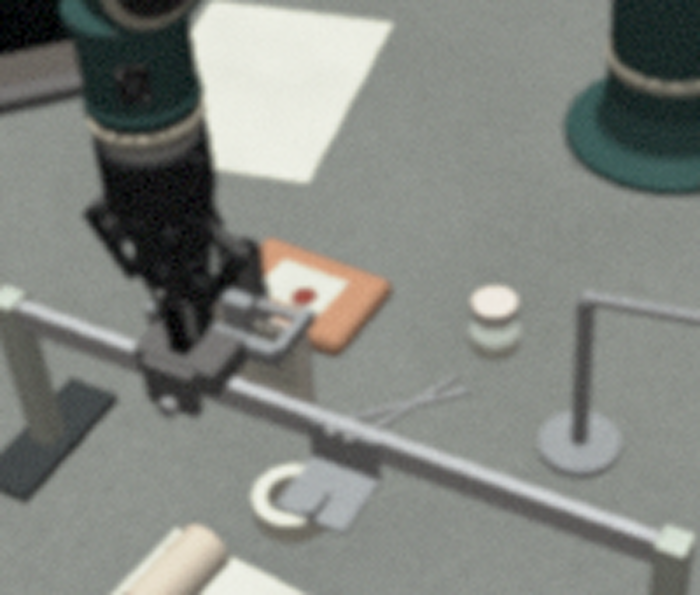

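The fin is gripped at 14.8 mm opening. I'll slide along the rail in gentle stages, stopping short of the clip to measure.

```bash
python3 -m jog '[[0,0.01,0,0,0,0],[0,0.03,0,0,0,0],[0,0.06,0,0,0,0],[0,0.1,0,0,0,0],[0,0.14,0,0,0,0],[0,0.18,0,0,0,0],[0,0.22,0,0,0,0],[0,0.26,0,0,0,0],[0,0.3,0,0,0,0],[0,0.34,0,0,0,0]]'; python3 -m jog '[[0,0.04,0,0,0,0],[0,0.08,0,0,0,0],[0,0.12,0,0,0,0],[0,0.16,0,0,0,0],[0,0.2,0,0,0,0],[0,0.24,0,0,0,0],[0,0.27,0,0,0,0],[0,0.29,0,0,0,0],[0,0.3,0,0,0,0],[0,0.3,0,0,0,0]]';  python3 - <<'E'
from h import *
togo(.6415,-.0796,.209,5.3)
p,d=snap('scene');save('sc13.png',cv2.resize(p[110:280,150:350],None,fx=3.5,fy=3.5,interpolation=cv2.INTER_CUBIC))
save('z13.png',cv2.resize(p[200:275,200:300],None,fx=8,fy=8,interpolation=cv2.INTER_CUBIC))
E
```

```text
clock: 13.72
tcp_pos: [0.6349, -0.0283, 0.2108]
tcp_rot: [-179.8, -0.0, -174.7]
wrist_force: [-1.9, -1.0, 4.9]
opening: 0.0151
clock: 14.55
tcp_pos: [0.6305, 0.0179, 0.2108]
tcp_rot: [-179.9, -0.0, -174.6]
wrist_force: [-2.3, 0.8, 5.1]
opening: 0.0153
t14.55 pos [0.6305 0.0179 0.2108] rot [-1.7990e+02 -2.0000e-02 -1.7461e+02] F [-2.25  0.83  5.11] open 0.0153 q [-22.  27.  23.  97. -12.  58. 101.]
-> shift [-0.012 -0.654  0.014] turn [-0.002 -0.     0.001]
```

View pics/sc13.png

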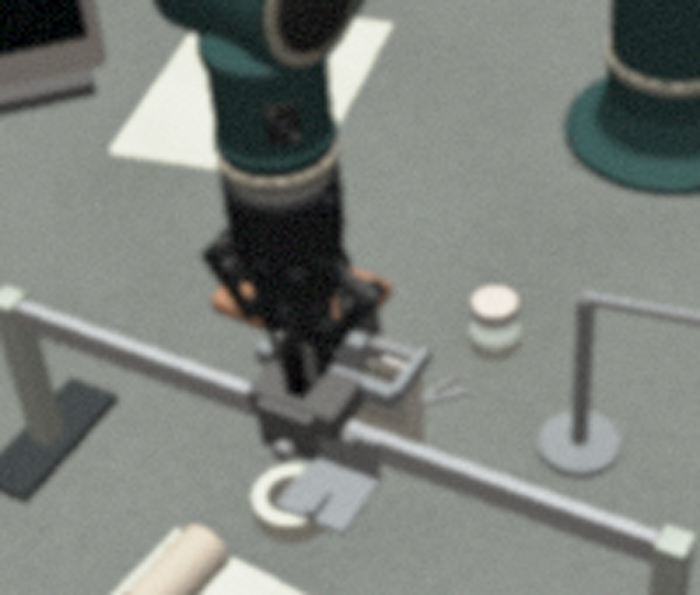

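View pics/z13.png

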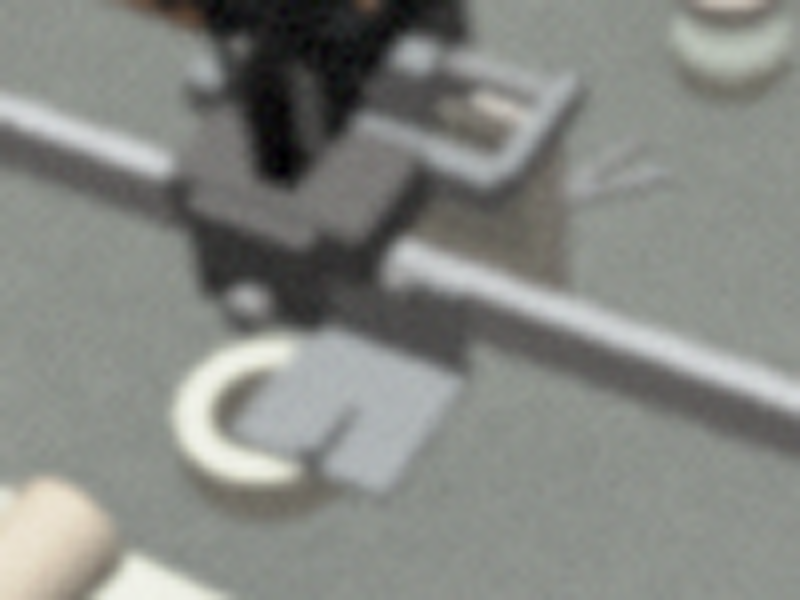

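Run:
```python
from h import *
s=np.load('last_scene.npz');Y=world('scene',s['d'])
yw=np.radians(5.35);ex=np.array([np.cos(yw),np.sin(yw),0]);ey=np.array([-np.sin(yw),np.cos(yw),0])
tcp=np.array([.6305,.0179,0])
T=np.stack([(Y-tcp)@ex,(Y-tcp)@ey,Y[...,2]],-1)*1e3
Z=lambda x,y:(int(round(200+(x-3.5)/8)),int(round(200+(y-3.5)/8)))
for nm,c in(('boss',(247,302)),('boss-',(240,305)),('boss+',(255,300)),('rib',(350,412)),('rib2',(315,458)),('lipL',(240,420)),('lipR',(462,378)),('lipF',(380,492)),('lip',(400,420)),('bumpA',(400,285)),('blockfront',(250,220))):
    u,v=Z(*c);print(nm,u,v,T[v,u].round(1))
m=(T[...,2]>100)&(T[...,2]<140)&(T[...,0]>15)&(T[...,0]<75)&(abs(T[...,1]-30)<60)
q=T[m];print('lip',np.percentile(q,[1,50,99],0).round(1))
# lip extents in y per x band
for lo in range(20,65,8):
    r=q[(q[:,0]>=lo)&(q[:,0]<lo+8)]; 
    if len(r)>4: print(lo,len(r),r[:,1].min().round(1),r[:,1].max().round(1),np.median(r[:,2]).round(1))
# trolley block top extents
m=(T[...,2]>186)&(T[...,2]<196)&(abs(T[...,0])<30)&(abs(T[...,1])<50);q=T[m];print('block',np.percentile(q,[2,50,98],0).round(1))
zlip=.125
for nm,c in(('rib',(350,412)),('rib2',(315,458)),('lip cornerFL',(322,470)),('FL0',(240,425)),('FR',(380,494)),('BR',(464,378)),('BL',(325,332))):
    P=ray('scene',[(200+(c[0]-3.5)/8,200+(c[1]-3.5)/8)],zlip)[0];print(nm,((P-tcp)@ex*1e3).round(1),((P-tcp)@ey*1e3).round(1))
```

```text
boss 230 237 [ 3.910e+01 -1.000e-01  1.626e+02]
boss- 230 238 [ 40.5   0.5 160.6]
boss+ 231 237 [ 38.1   2.1 162.7]
rib 243 251 [ 41.5  35.2 130.6]
rib2 239 257 [ 61.2  35.1 128.8]
lipL 230 252 [ 53.2   3.9 123. ]
lipR 257 247 [ 10.5  57.2 124.5]
lipF 247 261 [nan nan nan]
lip 250 252 [ 32.6  49.6 124.7]
bumpA 250 235 [ 11.4  40.5 161.9]
blockfront 231 227 [2.980e+01 1.000e-01 1.895e+02]
lip [[ 15.7   4.6 120.4]
 [ 40.6  34.6 124.8]
 [ 61.6  59.3 133.4]]
20 52 3.2 59.3 124.9
28 55 4.8 58.8 124.6
36 50 4.9 59.1 125.1
44 50 4.5 58.2 125.1
52 66 3.9 61.8 124.9
60 21 5.1 59.4 124.9
block [[-16.3 -32.6 186.6]
 [ 11.5  11.2 190.7]
 [ 28.6  34.  194. ]]
rib 37.4 33.2
rib2 58.2 32.8
lip cornerFL 61.3 37.2
FL0 57.0 5.1
FR 61.7 57.8
BR 9.8 58.4
BL 12.2 9.4
```

The boss and block sit level with the TCP (0 to 1 mm). The lip centre is at +31.6 mm and its rib at +33 to +35 mm, so the notch is about 31-33 mm ahead. I'll advance slowly and watch the force along the rail.

```bash
python3 -m jog '[[0,0.01,0,0,0,0],[0,0.03,0,0,0,0],[0,0.05,0,0,0,0],[0,0.07,0,0,0,0],[0,0.085,0,0,0,0],[0,0.093,0,0,0,0],[0,0.093,0,0,0,0]]'; python3 -m jog '[[0,0.01,0,0,0,0],[0,0.02,0,0,0,0],[0,0.027,0,0,0,0],[0,0.027,0,0,0,0]]'; python3 -m jog '[[0,0.01,0,0,0,0],[0,0.02,0,0,0,0],[0,0.027,0,0,0,0],[0,0.027,0,0,0,0]]'
python3 - <<'E'
from h import *
togo(.6305,.0179,.2108,5.35)
p,d=snap('scene');save('z14.png',cv2.resize(p[180:270,200:310],None,fx=7,fy=6.6,interpolation=cv2.INTER_CUBIC))
E
```

```text
clock: 15.18
tcp_pos: [0.6291, 0.0327, 0.2108]
tcp_rot: [-179.9, -0.0, -174.6]
wrist_force: [-1.8, 0.0, 5.8]
opening: 0.0152
clock: 15.52
tcp_pos: [0.6288, 0.0358, 0.2108]
tcp_rot: [-179.9, -0.0, -174.6]
wrist_force: [-1.2, -3.9, 4.3]
opening: 0.0154
clock: 15.85
tcp_pos: [0.6285, 0.0388, 0.2108]
tcp_rot: [-179.8, -0.0, -174.7]
wrist_force: [-0.0, -4.3, 3.6]
opening: 0.0156
t15.85 pos [0.6285 0.0388 0.2108] rot [-1.7980e+02 -1.0000e-02 -1.7467e+02] F [-0.01 -4.25  3.6 ] open 0.0156 q [-24.  27.  23.  98. -12.  58.  99.]
-> shift [-0.    -0.14   0.001] turn [-0.003 -0.    -0.   ]
```

View pics/z14.png

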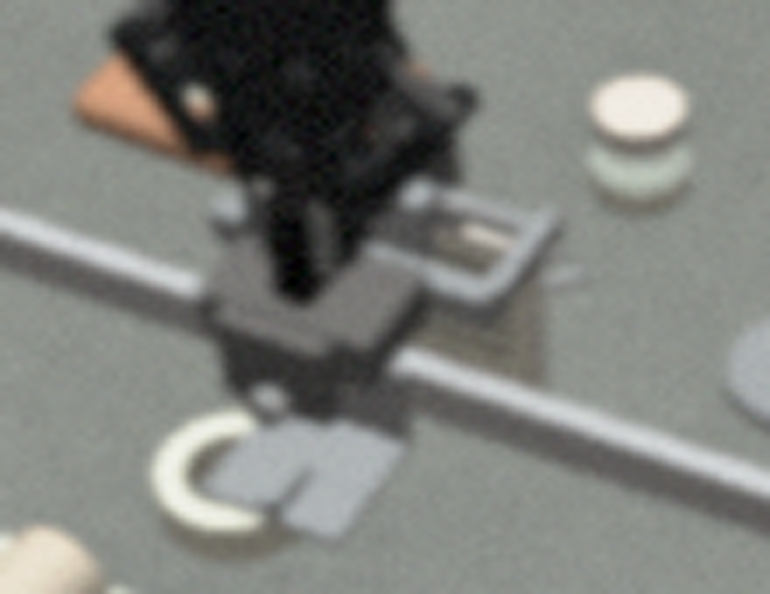

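Contact began near y = 0.034, which puts the notch near y = 0.049 and agrees with the picture. I'll step over the bump.

```bash
python3 -m jog '[[0,0.007,0,0,0,0],[0,0.014,0,0,0,0],[0,0.02,0,0,0,0],[0,0.02,0,0,0,0]]'; python3 -m jog '[[0,0.007,0,0,0,0],[0,0.014,0,0,0,0],[0,0.02,0,0,0,0],[0,0.02,0,0,0,0]]'; python3 -m jog '[[0,0.007,0,0,0,0],[0,0.014,0,0,0,0],[0,0.02,0,0,0,0],[0,0.02,0,0,0,0]]'
python3 - <<'E'
from h import *
togo(.6305,.0179,.2108,5.35)
E
```

```text
clock: 16.23
tcp_pos: [0.628, 0.0441, 0.2108]
tcp_rot: [-179.9, -0.0, -174.6]
wrist_force: [-1.6, 0.4, 5.4]
opening: 0.0155
clock: 16.57
tcp_pos: [0.6275, 0.0494, 0.2108]
tcp_rot: [179.9, -0.0, -174.5]
wrist_force: [-1.1, 1.3, 5.4]
opening: 0.0151
clock: 16.9
tcp_pos: [0.6274, 0.0506, 0.2108]
tcp_rot: [-179.9, -0.0, -174.6]
wrist_force: [-1.4, -6.0, 4.8]
opening: 0.0153
t16.90 pos [0.6274 0.0506 0.2108] rot [-1.7992e+02 -3.0000e-02 -1.7457e+02] F [-1.41 -6.04  4.76] open 0.0153 q [-25.  27.  23.  98. -12.  58.  98.]
-> shift [ 0.    -0.219  0.   ] turn [-0.001 -0.     0.001]
```

The ball dropped in near y ≈ 0.0496: the force was +1.3 N at 0.0494 and -6 N at 0.0506. I'll back off slightly to relax the push.

```bash
python3 -m jog '[[0,-0.005,0,0,0,0],[0,-0.006,0,0,0,0],[0,-0.006,0,0,0,0],[0,-0.006,0,0,0,0],[0,-0.006,0,0,0,0]]'
python3 - <<'E'
from h import *
togo(.6274,.0496,.2108,5.35)
for i in range(3):
    p,d=snap('scene'); s=env.sense(); print(s['tcp_pos'].round(4),s['wrist_force'].round(2))
save('sc15.png',cv2.resize(p[180:270,200:310],None,fx=7,fy=6.6,interpolation=cv2.INTER_CUBIC))
p,d=snap('top');save('top15.png',cv2.resize(p[110:220,250:390],None,fx=5.4,fy=5.4,interpolation=cv2.INTER_CUBIC))
E
```

```text
clock: 17.32
tcp_pos: [0.6275, 0.0497, 0.2108]
tcp_rot: [-179.9, -0.0, -174.6]
wrist_force: [-0.8, -3.0, 4.2]
opening: 0.0151
t17.32 pos [0.6275 0.0497 0.2108] rot [-1.7991e+02 -3.0000e-02 -1.7456e+02] F [-0.76 -2.98  4.17] open 0.0151 q [-24.  27.  23.  98. -12.  58.  98.]
-> shift [ 0.001 -0.     0.   ] turn [-0.001 -0.     0.001]
[0.6275 0.0496 0.2108] [-1.18 -3.08  5.29]
[0.6275 0.0497 0.2108] [-0.79 -3.45  4.37]
[0.6275 0.0497 0.2108] [-0.78 -3.52  5.29]
```

View pics/sc15.png

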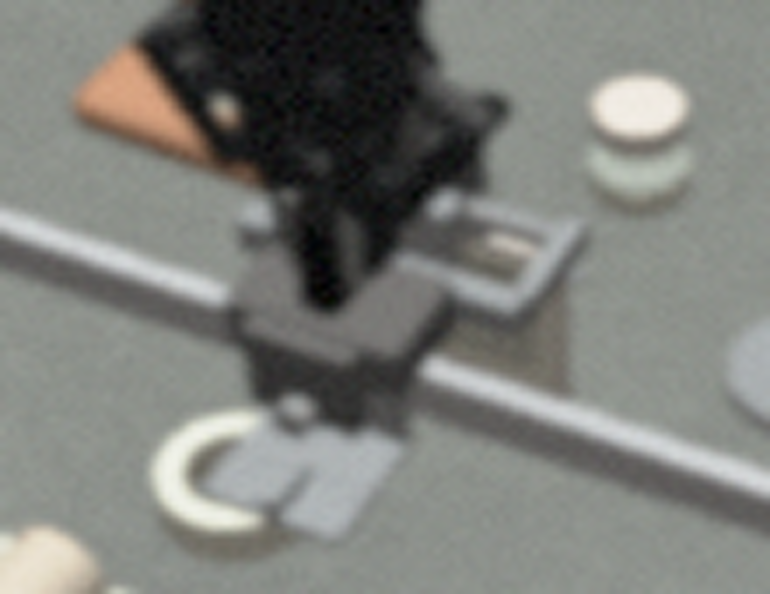

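View pics/top15.png

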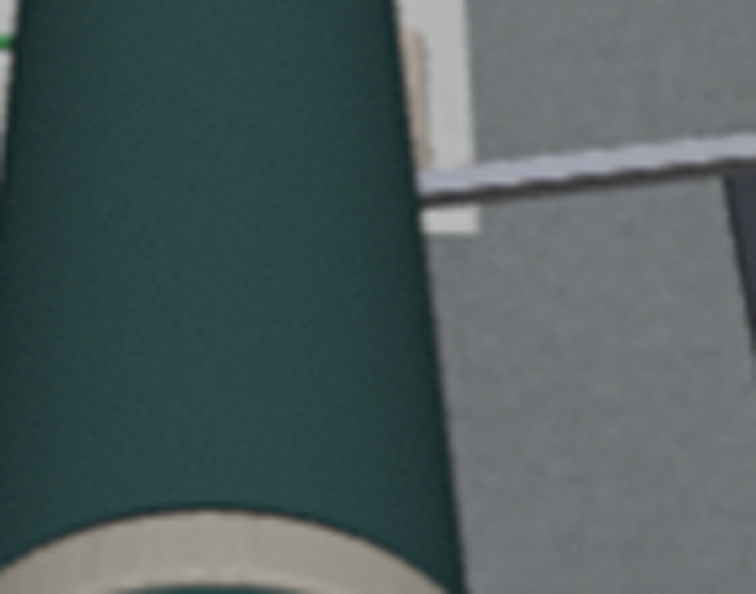

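```bash
python3 -m jog '[[0,-0.004,0,0,0,0],[0,-0.005,0,0,0,0],[0,-0.005,0,0,0,0],[0,-0.005,0,0,0,0]]'; python3 -m jog '[[0,0,0,0,0,0],[0,0,0,0,0,0],[0,0,0,0,0,0],[0,0,0,0,0,0]]';python3 - <<'E'
from h import *
F=[]
for i in range(5):
    p,d=snap('scene'); s=env.sense(); F.append(np.r_[s['tcp_pos'],s['wrist_force']])
print(np.mean(F,0).round(4),s['clock'],s['opening'])
Y=world('scene',d)
yw=np.radians(5.35);ex=np.array([np.cos(yw),np.sin(yw),0]);ey=np.array([-np.sin(yw),np.cos(yw),0])
tcp=np.array([*F[-1][:2],0]);T=np.stack([(Y-tcp)@ex,(Y-tcp)@ey,Y[...,2]],-1)*1e3
m=(T[...,2]>115)&(T[...,2]<135)&(T[...,0]>32)&(T[...,0]<65)&(abs(T[...,1])<45)
q=T[m];print('lip y',np.percentile(q[:,1],[2,50,98]).round(1))
m=(T[...,2]>150)&(T[...,2]<175)&(T[...,0]>31)&(T[...,0]<50)&(abs(T[...,1])<20)
q=T[m];print('boss',len(q),np.percentile(q,[5,50,95],0).round(1))
save('z16.png',cv2.resize(p[225:270,215:270],None,fx=13,fy=13,interpolation=cv2.INTER_CUBIC))
save('sc16.png',p)
E
```

```text
clock: 17.85
tcp_pos: [0.6275, 0.0496, 0.2108]
tcp_rot: [-180.0, -0.0, -174.5]
wrist_force: [-0.8, -0.8, 4.7]
opening: 0.0159
clock: 18.18
tcp_pos: [0.6275, 0.0496, 0.2108]
tcp_rot: [-180.0, -0.0, -174.5]
wrist_force: [-1.9, -2.1, 4.8]
opening: 0.0154
[ 0.6275  0.0496  0.2108 -1.6776 -1.7425  5.1515] 18.4333 0.0155774222553227
lip y [-26.4   3.1  27.3]
boss 101 [[ 32.4 -17.9 152.5]
 [ 34.4   2.5 162.5]
 [ 41.7  18.5 173.2]]
```

View pics/z16.png

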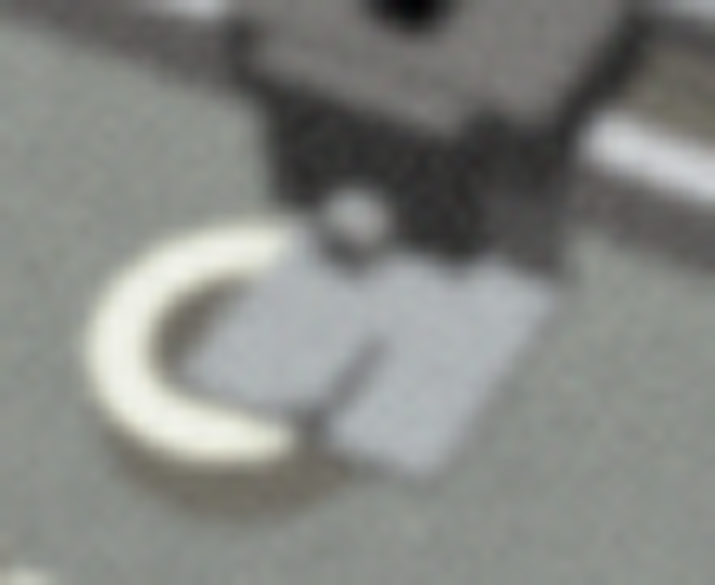

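View pics/sc16.png

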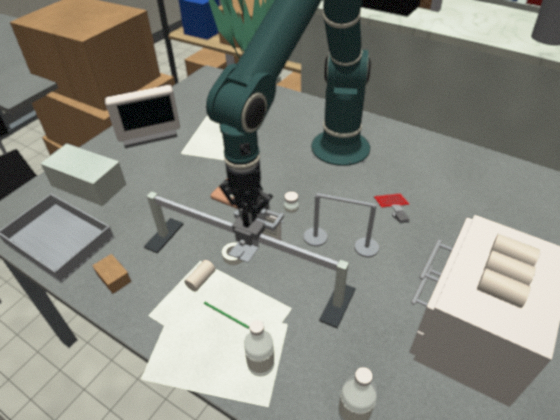

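Run:
```python
from h import *
a=cv2.imread('pics/scene0.png').astype(int);p,d=snap('scene');b=p[:,:,::-1].astype(int)
df=np.abs(a-b).max(-1)
for n,(u0,u1,v0,v1) in dict(jar=(282,302,188,213),tape=(215,232,240,265),gauze=(183,217,258,292),sciss=(262,286,213,232)).items(): print(n,(df[v0:v1,u0:u1]>45).sum(),np.median(df[v0:v1,u0:u1]))
Y=world('scene',d)
yw=np.radians(5.35);ex=np.array([np.cos(yw),np.sin(yw),0]);ey=np.array([-np.sin(yw),np.cos(yw),0])
bar=np.array([.6275,.0496,0])-.075*ex;T=np.stack([(Y-bar)@ex,(Y-bar)@ey,Y[...,2]],-1)*1e3
m=(abs(T[...,0])<25)&(abs(T[...,1])<60)&(T[...,2]>60)&(T[...,2]<160);q=T[m];print('board',len(q),np.percentile(q,[3,50,97],0).round(1))
m=(abs(T[...,0])<25)&(abs(T[...,1])<50)&(T[...,2]>185)&(T[...,2]<232);q=T[m];print('tab',len(q),np.percentile(q,[3,50,97],0).round(1))
s=env.sense();print(s['wrist_force'].round(2),s['tcp_pos'].round(4),s['clock'])
save('z17.png',cv2.resize(p[195:245,235:300],None,fx=11,fy=11,interpolation=cv2.INTER_CUBIC))
```

```text
jar 0 11.0
tape 0 10.0
gauze 0 11.0
sciss 118 31.0
board 262 [[ -8.5  -8.6  66.9]
 [ -5.7  18.3  99.7]
 [ 19.8  43.1 158.1]]
tab 47 [[ -4.5 -13.  185.7]
 [  7.   -6.3 197.9]
 [  9.8  14.  224.6]]
[-1.49 -0.97  4.7 ] [0.6275 0.0496 0.2108] 18.4833
```

View pics/z17.png

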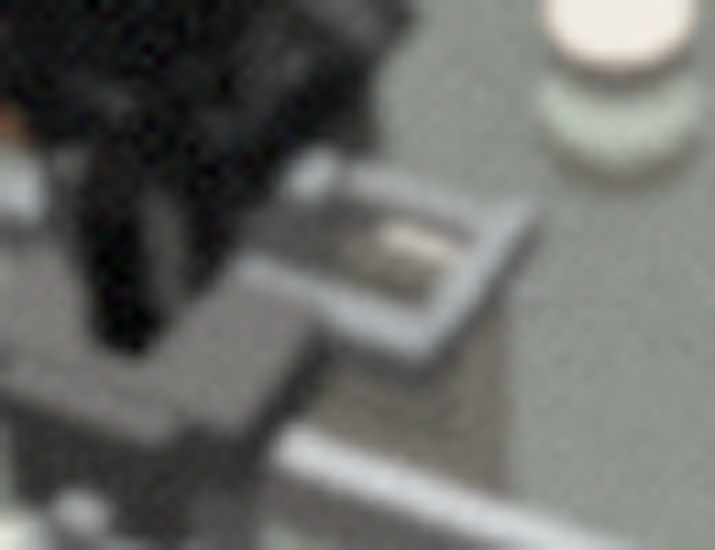

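The hanger tab is centred on the bar (y -13 to +14 mm), the board is upright, and the crown sits on the bar. The ball is in line with the clip's rib. The scissors patch differs only because the board now covers it. Handing in.

```bash
python3 -c "
from bench import ticket,env
print(ticket.finish_job()); s=env.sense(); print(s['clock'],s['tcp_pos'],s['wrist_force'],s['opening'])"
```

```text
the job is handed in; nothing more can be done
None
the job is handed in; nothing more can be done
```

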